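# Pack a tin of biscuits by the stack gauge and date-stamp it

### The arm

A 6-joint arm with a two-finger parallel gripper is mounted at the origin on a cart in front of the work surface, level with it; the furniture and walls round the work are solid. World frame = base frame: x ahead of the robot, y to its left, z up, the work surface at z = 0. Lengths are in m, angles in rad, forces in N, time in s.
With the tool pointing down it reaches from about 0.4 to 0.825 m from the base axis. Payload 7 kg.
Tool frame: the origin (TCP) lies midway between the tips of the shut fingers; the grasp point (between the pads) lies 19 mm behind it (r.pinch_z is the distance from the TCP to the grasp point, in m); z points along the fingers, y is the line along which they close (so a half turn about z gives the same grasp; the last joint's range is limited). The gripper opens to 88 mm and grips with 3 to 60 N. Pads are 19 mm wide; open, the fingers measure 130 mm over their backs; the gripper's body (78 mm by 193 mm) begins 47 mm behind the grasp point.
Start: joints at [-1.04, 0.359, 0.012, 0, -1.224, -0.288], TCP at [0.162, -0.655, 0.227] pointing down, gripper open.
Joint ranges: [-3.07, 3.07], [-1.43, 2.12], [-1.02, 1.25], [-3.03, 1.67], [-3.05, -0], [-3.03, 3.03]. Speed limits (rad/s): [2.39, 2.39, 3.01, 3.14, 3.14, 3.14].

### API

Orientations are given as a 3x3 rotation matrix whose columns are the frame's x, y, z axes.
In Python, from plant import readout, imaging, r gives the robot as it stands. The module is installed in compiled form; this text tells all that it offers.
- The arm moves only by the tool arm_command, never from a script. Its argument "targets" is a list of rows, each a list of 3 entries, a list of its own where there are three numbers: the shift along the world's x, y, z as a fraction of full scale, then the turn about the world's z as a fraction of full scale, then the opening, from -1 (shut) to 1 (fully open). A call has 1 to 10 rows; each row shifts and turns the commanded pose from where the row before left it; what a row does not reach is not made up. Full scale, the value 1, is 0.02 m for a shift and 0.1 rad for a turn. A row lasts 1/12 s, in which the tool goes at most 41.7 mm and 7.16 degrees, less where a joint would pass 70% of its speed; a pose out of reach is approached as far as the arm can. A call with a number of a shift or a turn outside -1 to 1 is refused whole. A call with a gripper value outside its range is refused whole. The fingers move at their own pace and stop on an object; the grip force is fixed at half the most. Time passes only in rows, so rows that do not move let the fingers close. It gives the time, the measured TCP pose, the force, the opening and the grip force at its end, in the units of the state.
- readout.read_state(): the state, without advancing time (a new reading comes with each control period).
- imaging.grab_frame(name): name is "side" or "top"; returns (picture, depth): 420x560x3 uint8, blue, green, red; 420x560 float32, m along the optical axis (not along the pixel's ray), 0 where there is no reading.
- imaging.get_calibration(name): a dict with "fx", "fy", "cx", "cy" (pixels), "view" (4x4, takes a point from world to camera coordinates). Camera axes: x right, y down, z forward; pixel columns grow to the right and rows downward; lengths in m; the calibration is good to about 2 mm. A picture is of the moment at which its call begins. get_calibration takes no time and is no camera call.
- r.close_job(): hands the job in; it is judged then, once.
The state is a dict: "time_s": time; "joint_positions": joint angles; "dq": joint speeds; "joint_efforts": joint torques, N m; "position": TCP position; "eef_rot": TCP orientation; "force": force on the tool from outside, world axes, zero at the start; "ft_torque": the same for the moment, N m; "finger_gap": finger opening in m; "gripper_force": force on a finger pad.
Only numpy, scipy, OpenCV 4.12 (cv2) and the standard library are available. Lean on these libraries where they do the work, as an engineer would, in place of code of your own. Each camera call takes 0.05 s, during which the arm holds its last target. There are 200 camera calls.

### The job

Stack every biscuit from the chopping board flat in the small open tin, stand the sprung bridge gauge on the worktop over the tin so that its foot rests on the stack and its pointer shows the stack's height, then put the gauge back standing on its black mat. If the stack is less than 27 mm high (pointer in the orange band) lay the paper pad flat on top of the biscuits so that they cannot rattle, otherwise leave the pad out of the tin; then fit the lid fully home. Press the closed tin straight down on the date stamp until its sprung plate is fully depressed, hold it there a moment, and stand the tin in the wooden tray beside the packed one, keeping the tin upright all the time and not knocking the packed one about.

Things in the scene. Friction and masses are not known exactly. Their poses are not given: they have to be found in the camera images.
- biscuit_a: One of the 2 to 4 round golden biscuits on the chopping board: 46 mm across; thin ones are 8 mm thick and thick ones 15 mm, mixed. Origin at its centre, z up. The board (fixed) is 22 mm high, so a biscuit on it has its underside at z = 0.022. May be absent.
- biscuit_b: One of the 2 to 4 round golden biscuits on the chopping board: 46 mm across; thin ones are 8 mm thick and thick ones 15 mm, mixed. Origin at its centre, z up. The board (fixed) is 22 mm high, so a biscuit on it has its underside at z = 0.022. May be absent.
- biscuit_c: One of the 2 to 4 round golden biscuits on the chopping board: 46 mm across; thin ones are 8 mm thick and thick ones 15 mm, mixed. Origin at its centre, z up. The board (fixed) is 22 mm high, so a biscuit on it has its underside at z = 0.022. May be absent.
- biscuit_d: One of the 2 to 4 round golden biscuits on the chopping board: 46 mm across; thin ones are 8 mm thick and thick ones 15 mm, mixed. Origin at its centre, z up. The board (fixed) is 22 mm high, so a biscuit on it has its underside at z = 0.022. May be absent.
- board: Oak chopping board, fixed, 230 (its x) x 320 (its y) mm, 22 mm high, on which the biscuits lie. Origin at the centre of its underside. The tin stands near it: the gauge's feet must be clear of it, on the worktop.
- tin: Round blue open tin, loose, on the worktop: body 67 mm outside to 44 mm up, then a neck 63 mm outside, 58 mm inside, to the rim 58 mm up; wall 2.5 mm, floor 3 mm, 0.14 kg. Origin at the centre of its underside, z up. Drop biscuits and pad in through the mouth: fingers do not fit in beside them. Grip it round the body.
- lid: Round blue lid of the tin, loose, lying plug down, knob up: tapered plug 48 to 55 mm across, 6 mm deep; flange 63 mm across, 6 to 10 mm above the origin; wooden knob 22 mm across, 10 to 26 mm above it. Origin at the centre of the plug's underside, z up. Fully home, it lies 52 mm above the tin's origin, on its axis.
- pad: Round white-and-brown ribbed paper filler pad, stiff, 46 mm across, 12 mm thick, lying on the worktop. Origin at its centre, z up.
- gauge: Bridge stack gauge, loose, 0.5 kg. Legs at its +y and -y, 100 mm clear between; feet 66 mm long in x, out to 63 mm in y; crossbar underside 80 mm up. Grip its square aluminium barrel: 30 x 30 mm, 96 to 172 mm high (button to 178). The barrel's -x face has the scale, orange band 0 to 27 mm, then green, and a red pointer. Origin below the middle at the level of its feet, z up.
- gauge_foot (a joint): Slide of the gauge's sprung foot (white disc, 30 mm across, midway between the legs), m: 0 fully down (3 mm above the level of the gauge's feet), growing to 0.052 as something lifts it. With the gauge standing on the worktop over the tin it reads the stack's height above the tin's floor. It weighs on the stack with 1.4 to 3 N.
- gauge_tip (a point): Centre of the underside of the gauge's foot.
- mat: Black rubber mat of the gauge, fixed, 100 (x) x 160 (y) mm, 2 mm thick; the gauge starts on it, legs along its y. Origin at the centre of its underside.
- stamp (a joint): Travel of the date stamp's sprung plate, m: 0 up, 0.008 fully depressed; takes 5 N to start and 13 N to push fully down; springs back.
- stamp_top (a point): Centre of the top of the date stamp's round aluminium plate (76 mm across, 50 mm above the worktop when up; it moves with the plate). The black base (100 x 96 mm, 34 mm high) is fixed.
- tray: Low wooden tray, fixed, 215 (its x) x 165 (its y) mm outside, walls 7 mm thick and 20 mm high, floor 7 mm thick. The packed tin stands in its +x half; the -x half is free (middle of the free place 50 mm towards -x from the origin). Origin at the centre of its underside.
- packed_tin: A tin already packed and closed, same look and size as the other with its lid on (78 mm high), loose, standing in the tray. Origin at the centre of its underside.

How it is judged:
On the way, in this order (a step that is already met when the one before it is completed fails the run):
1. With every biscuit lying flat in the tin, the gauge stands upright on the worktop over the tin, its foot resting on the stack so that it reads the stack's height (horizontal distance between each of biscuit_a, biscuit_b, biscuit_c, biscuit_d and tin below 0.013 m and z of biscuit_a in the frame of tin between 0 and 0.055 m and angle between the z axis of each of biscuit_a, biscuit_b, biscuit_c, biscuit_d and the z axis of tin, either way round below 0.15 rad and z of biscuit_b in the frame of tin between 0 and 0.055 m and z of biscuit_c in the frame of tin between 0 and 0.055 m and z of biscuit_d in the frame of tin between 0 and 0.055 m and horizontal distance between gauge_tip and tin below 0.018 m and value of joint gauge_foot above 0.012 m and height (world z) of gauge below 0.005 m and angle between each of gauge, tin's own z axis and vertical below 0.06 rad), for 0.4 s.
2. The lid is fully home on the tin, with the paper pad flat on top of the biscuits if the stack is under 27 mm high, and outside the tin if not (horizontal distance between each of biscuit_a, biscuit_b, biscuit_c, biscuit_d and tin below 0.013 m and z of biscuit_a in the frame of tin between 0 and 0.055 m and angle between the z axis of each of biscuit_a, biscuit_b, biscuit_c, biscuit_d and the z axis of tin, either way round below 0.15 rad and z of biscuit_b in the frame of tin between 0 and 0.055 m and z of biscuit_c in the frame of tin between 0 and 0.055 m and z of biscuit_d in the frame of tin between 0 and 0.055 m and (((z of any of biscuit_a, biscuit_b in the frame of tin above 0.0262 m or z of any of biscuit_c, biscuit_d in the frame of tin above 0.0222 m) and horizontal distance between pad and tin above 0.045 m) or ((z of each of biscuit_a, biscuit_b in the frame of tin below 0.0262 m and z of each of biscuit_c, biscuit_d in the frame of tin below 0.0222 m) and horizontal distance between pad and tin below 0.013 m and z of pad in the frame of tin between 0.0225 and 0.045 m and angle between the z axis of pad and the z axis of tin, either way round below 0.15 rad)) and horizontal distance between lid and tin below 0.005 m and z of lid in the frame of tin between 0.045 and 0.054 m and angle between the z axis of lid and the z axis of tin, either way round below 0.06 rad), for 0.2 s.
3. The closed tin, upright on the stamp's plate, presses it fully down (all of step 2 and value of joint stamp above 0.0072 m and horizontal distance between tin and stamp_top below 0.016 m and z of tin in the frame of stamp_top below 0.006 m and angle between tin's own z axis and vertical below 0.12 rad), for 0.2 s.
At the end, for the whole second after the job is handed in: Tin upright on the tray's floor, lid home (2 mm down, 5 mm sideways), all biscuits flat inside, pad on top of them if the stack is under 27 mm, else out of the tin; packed tin standing; gauge upright on its mat, centred within 30 mm; stamp plate up; all at rest (all of step 2 and x of tin in the frame of tray between -0.074 and 0.074 m and y of tin in the frame of tray between -0.05 and 0.05 m and z of each of tin, packed_tin in the frame of tray below 0.011 m and angle between each of tin, packed_tin, gauge's own z axis and vertical below 0.05 rad and linear speed of each of tin, gauge below 0.02 m/s and horizontal distance between gauge and mat below 0.03 m and height (world z) of gauge below 0.006 m and value of joint stamp below 0.002 m); the robot touches nothing.
It fails at once if the tin is tipped more than about 35 degrees (angle between tin's own z axis and vertical above 0.6 rad).
It fails at once if the packed tin is knocked over or shifted by more than 40 mm (angle between packed_tin's own z axis and vertical above 0.5 rad or distance of packed_tin from where it was at the start of the episode above 0.04 m).
Of biscuit_a, biscuit_b, biscuit_c, biscuit_d only 2 to 4 are there at a start; the rules pass over those that are not, and their reading is None.
At some moment in a run one of tin, lid may be knocked a few centimetres aside while the robot is not near it.
It also fails if it takes over 208 s, if anything falls off the work surface, if the arm or the gripper's body presses on something with over 40 N, if the wrist force passes 120 N, or if a joint passes its speed limit or range.

## Working session

There is one attempt and no reset: what is moved stays moved. The work goes in short steps, Python scripts to look and compute and a tool call to move; the robot and the scene stay as the last step left them, time stands still between calls to the robot, and variables do not carry over. Pictures are saved under pics/ and viewed, at most 14 in all, crops included, and the job is handed in when it is done.

Besides the shell and the picture viewer there is one more tool, called after "Request:" by a JSON object that holds its "api" and its "payload", one argument or row to a line. arm_command: Moves the arm, as the interface text tells. Its arguments: {"type":"object","properties":{"targets":{"type":"array"}},"required":["targets"]}

```bash
mkdir -p pics; ls; cat > h.py <<'E'
import numpy as np, cv2
from plant import readout, imaging, r
def cal(n):
    c=imaging.get_calibration(n); V=np.array(c["view"]); return c,V
def w2p(n,P):
    c,V=cal(n); q=V[:3,:3]@np.array(P,float)+V[:3,3]; return np.array([c["fx"]*q[0]/q[2]+c["cx"],c["fy"]*q[1]/q[2]+c["cy"]])
def ray(n,u,v,z):
    c,V=cal(n); R=V[:3,:3]; o=-R.T@V[:3,3]; d=R.T@np.array([(u-c["cx"])/c["fx"],(v-c["cy"])/c["fy"],1]); return o+d*(z-o[2])/d[2]
def cloud(n,dep):
    c,V=cal(n); v,u=np.mgrid[:420,:560]; X=np.stack([(u-c["cx"])/c["fx"]*dep,(v-c["cy"])/c["fy"]*dep,dep],-1)
    P=(X-V[:3,3])@V[:3,:3]; P[dep<=0]=np.nan; return P
def snap(n,f=None):
    im,d=imaging.grab_frame(n)
    if f: cv2.imwrite("pics/"+f,im)
    return im,d
E
python3 - <<'E'
from h import *
np.set_printoptions(precision=3,suppress=True)
for n in("top","side"):
    im,d=snap(n,n+"0.png"); np.save(n+"0.npy",d); c,V=cal(n); print(n,c["fx"],-V[:3,:3].T@V[:3,3],V[2,:3], (d>0).mean())
print(readout.read_state())
E
```

```text
pics
top 396.68151566817534 [ 0.422 -0.021  0.999] [ 0.117 -0.025 -0.993] 0.9956930272108844
side 431.3322116825786 [0.22  0.837 0.464] [ 0.294 -0.867 -0.402] 0.9959906462585034
{'time_s': 0.1, 'joint_positions': array([-1.04 ,  0.359,  0.011, -0.   , -1.224, -0.288]), 'dq': array([-0.001, -0.001,  0.001,  0.   ,  0.   ,  0.001]), 'joint_efforts': array([ -0.001, -58.416,  29.375,   7.015,   0.01 ,  -0.   ]), 'position': array([ 0.162, -0.655,  0.226]), 'eef_rot': array([[-0.971, -0.24 , -0.001],
       [-0.24 ,  0.971,  0.001],
       [ 0.   ,  0.002, -1.   ]]), 'force': array([-0.7  ,  0.238,  0.14 ]), 'ft_torque': array([ 0.041, -0.003, -0.014]), 'gripper_force': 0.0, 'finger_gap': 0.08803054070240987}
```

View pics/top0.png

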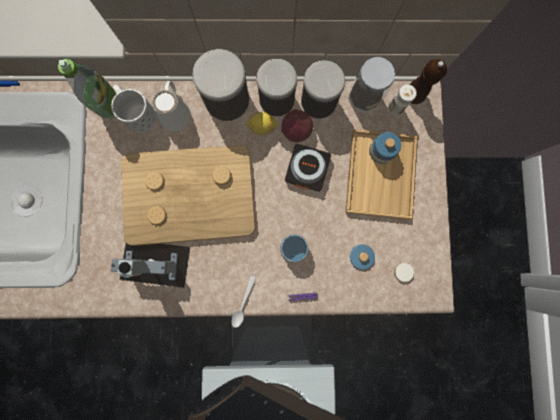

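View pics/side0.png

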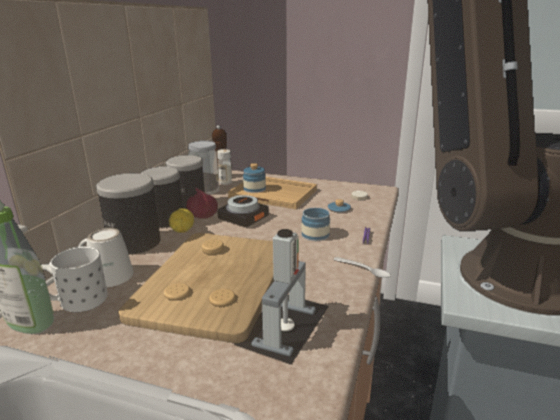

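The top view shows three biscuits at (154,181), (156,215) and (221,176), the tin at (294,249), the lid at (363,257) and the pad at (404,273). The stamp is at (309,167), the packed tin at (387,146) in the tray, and the gauge on its mat near (148,265). The side view shows the same things, with the gauge's legs along the image diagonal.

```bash
python3 - <<'E'
from h import *
np.set_printoptions(precision=4,suppress=True)
im=cv2.imread("pics/top0.png"); d=np.load("top0.npy"); P=cloud("top",d)
def win(name,u,v,w,lo,hi):
    s=np.s_[v-w:v+w,u-w:u+w]; Q=P[s].reshape(-1,3); m=(Q[:,2]>lo)&(Q[:,2]<hi); q=Q[m]
    c,rad=cv2.minEnclosingCircle(q[:,:2].astype(np.float32).reshape(-1,1,2))
    print(name,m.sum(),"mean",q.mean(0),"circ",np.array(c),round(rad,4),"med z",np.median(q[:,2]))
    return q
for n,u,v in(("bis1",154,181),("bis2",156,215),("bis3",221,176)): win(n,u,v,17,.0265,.06)
win("board",190,200,10,0,.05)
win("tin",294,249,22,.05,.07); win("lid",363,257,18,.005,.012); win("lidknob",363,257,18,.018,.04); win("pad",404,273,15,.007,.02)
win("stamp",309,167,26,.044,.06); win("stampbase",309,167,30,.028,.038); win("packed",387,146,22,.06,.09)
q=win("gaugetop",135,265,40,.165,.2); 
q=win("gaugebar",148,265,45,.08,.105); print(cv2.minAreaRect(q[:,:2].astype(np.float32)*1000))
b=win("board",188,195,75,.018,.026); print(cv2.minAreaRect(b[:,:2].astype(np.float32)*1000))
q=win("tray",382,175,48,.014,.026);print(cv2.minAreaRect(q[:,:2].astype(np.float32)*1000))
# mat by dark colour
g=im.max(2); m=(g<50).astype(np.uint8); m[:235]=0;m[295:]=0;m[:,:110]=0;m[:,200:]=0
v,u=np.nonzero(m); pts=np.array([ray("top",a,b,.002)[:2] for a,b in zip(u,v)]);zz=P[v,u,2]; pts=pts[zz<.01]
print("mat",len(pts),cv2.minAreaRect((pts*1000).astype(np.float32)))
E
```

```text
bis1 257 mean [0.6054 0.2781 0.0299] circ [0.6059 0.2782] 0.0229 med z 0.029872141397873867
bis2 264 mean [0.5203 0.2702 0.03  ] circ [0.5201 0.2708] 0.0232 med z 0.02984110633978319
bis3 279 mean [0.6168 0.112  0.0365] circ [0.618  0.1123] 0.0232 med z 0.03690050679181271
board 399 mean [0.5588 0.1918 0.0207] circ [0.5587 0.1917] 0.0337 med z 0.02048338615816534
tin 106 mean [ 0.4363 -0.0645  0.0587] circ [ 0.4373 -0.0638] 0.0316 med z 0.05878662136284925
lid 287 mean [ 0.4137 -0.2354  0.0101] circ [ 0.4045 -0.2333] 0.0491 med z 0.010457823943000313
lidknob 65 mean [ 0.4146 -0.2343  0.0264] circ [ 0.4145 -0.2349] 0.011 med z 0.02641276584858953
pad 286 mean [ 0.3761 -0.3369  0.0128] circ [ 0.3761 -0.3372] 0.0238 med z 0.012731967331820922
stamp 745 mean [ 0.6385 -0.1016  0.0509] circ [ 0.6393 -0.102 ] 0.0382 med z 0.05093689881378502
stampbase 721 mean [ 0.6362 -0.0991  0.0327] circ [ 0.6474 -0.0912] 0.0772 med z 0.03267602839279493
packed 537 mean [ 0.6823 -0.2919  0.0721] circ [ 0.6839 -0.2929] 0.0319 med z 0.07052704267611162
gaugetop 248 mean [0.3986 0.2847 0.1759] circ [0.3986 0.2865] 0.0196 med z 0.17539903353055286
gaugebar 396 mean [0.3987 0.2713 0.0979] circ [0.399  0.2868] 0.0609 med z 0.09829487593263542
((399.3134765625, 286.8121337890625), (120.77409362792969, 29.372541427612305), 85.9364013671875)
board 10517 mean [0.5718 0.1965 0.0212] circ [0.5742 0.1816] 0.2265 med z 0.021159821670187956
((573.9803466796875, 198.06845092773438), (345.19970703125, 373.521484375), 85.10140228271484)
tray 890 mean [ 0.6182 -0.2893  0.02  ] circ [ 0.6233 -0.2894] 0.1337 med z 0.020130719635120177
((623.8143920898438, -290.48162841796875), (166.03390502929688, 216.6136016845703), 83.72954559326172)
mat 1351 ((403.62628173828125, 278.0174255371094), (155.69837951660156, 97.64258575439453), 82.70439147949219)
```

Request:
{"api": "arm_command", "payload": {
  "targets": [
    [[0.57,0.96,0],-0.08,1],
    [[0.57,0.96,0],-0.08,1],
    [[0.57,0.96,0],-0.08,1],
    [[0.57,0.96,0],-0.08,1],
    [[0.57,0.96,0],-0.08,1],
    [[0.57,0.96,0],-0.08,1],
    [[0.57,0.96,0],-0.08,1],
    [[0.57,0.96,0],-0.08,1],
    [[0.57,0.96,0],-0.08,1],
    [[0.57,0.96,0],-0.08,1]
  ]
}}

```text
time_s: 0.93
position: [0.2765, -0.462, 0.2263]
eef_rot: [[-0.987, -0.162, -0.0], [-0.162, 0.987, 0.0], [0.0, 0.001, -1.0]]
force: [0.6, -1.1, 0.3]
finger_gap: 0.0875
gripper_force: 0.0
```

Request:
{"api": "arm_command", "payload": {
  "targets": [
    [[0.57,0.96,0],-0.08,1],
    [[0.57,0.96,0],-0.08,1],
    [[0.57,0.96,0],-0.08,1],
    [[0.57,0.96,0],-0.08,1],
    [[0.57,0.96,0],-0.08,1],
    [[0.57,0.96,0],-0.08,1],
    [[0.57,0.96,0],-0.08,1],
    [[0.57,0.96,0],-0.08,1],
    [[0.57,0.96,0],-0.08,1],
    [[0.57,0.96,0],-0.08,1]
  ]
}}

```text
time_s: 1.77
position: [0.3904, -0.2701, 0.2264]
eef_rot: [[-0.997, -0.082, -0.0], [-0.082, 0.997, 0.0], [0.0, 0.0, -1.0]]
force: [-0.6, -0.4, 0.3]
finger_gap: 0.0873
gripper_force: 0.0
```

Request:
{"api": "arm_command", "payload": {
  "targets": [
    [[0.57,0.96,0],-0.08,1],
    [[0.57,0.96,0],-0.08,1],
    [[0.57,0.96,0],-0.08,1],
    [[0.57,0.96,0],-0.08,1],
    [[0.57,0.96,0],-0.08,1],
    [[0.57,0.96,0],-0.08,1],
    [[0.57,0.96,0],-0.08,1],
    [[0.57,0.96,0],-0.08,1],
    [[0.57,0.96,0],-0.08,1],
    [[0.57,0.96,0],-0.08,1]
  ]
}}

```text
time_s: 2.6
position: [0.5044, -0.0781, 0.2263]
eef_rot: [[-1.0, -0.002, -0.0], [-0.002, 1.0, 0.0], [0.0, 0.0, -1.0]]
force: [0.5, -0.1, 0.2]
finger_gap: 0.0879
gripper_force: 0.0
```

Request:
{"api": "arm_command", "payload": {
  "targets": [
    [[0.57,0.96,0],-0.08,1],
    [[0.57,0.96,0],-0.08,1],
    [[0.57,0.96,0],-0.08,1],
    [[0.57,0.96,0],-0.08,1],
    [[0.57,0.96,0],-0.08,1],
    [[0.57,0.96,0],-0.08,1],
    [[0.57,0.96,0],-0.08,1],
    [[0.57,0.96,0],-0.08,1],
    [[0.57,0.96,0],-0.08,1],
    [[0,0,0],0,1]
  ]
}}

```text
time_s: 3.43
position: [0.6082, 0.0963, 0.2255]
eef_rot: [[-0.998, 0.068, -0.001], [0.068, 0.998, -0.0], [0.001, -0.0, -1.0]]
force: [0.3, -1.0, 0.4]
finger_gap: 0.0875
gripper_force: 0.0
```

Request:
{"api": "arm_command", "payload": {
  "targets": [
    [[0.45,0.77,-1],0,1],
    [[0,0,-1],0,1],
    [[0,0,-1],0,1],
    [[0,0,-1],0,1],
    [[0,0,-1],0,1],
    [[0,0,-1],0,1],
    [[0,0,-1],0,1],
    [[0,0,-1],0,1],
    [[0,0,-1],0,1],
    [[0,0,-0.9],0,1]
  ]
}}

```text
time_s: 4.27
position: [0.6152, 0.1085, 0.0271]
eef_rot: [[-0.998, 0.069, -0.001], [0.069, 0.998, -0.0], [0.001, -0.0, -1.0]]
force: [-0.2, -0.1, -0.0]
finger_gap: 0.0876
gripper_force: 0.0
```

Request:
{"api": "arm_command", "payload": {
  "targets": [
    [[0,0,0],0,1],
    [[0,0,0],0,-1],
    [[0,0,0],0,-1],
    [[0,0,0],0,-1],
    [[0,0,0],0,-1],
    [[0,0,0],0,-1],
    [[0,0,0],0,-1],
    [[0,0,0],0,-1]
  ]
}}

```text
time_s: 4.93
position: [0.6162, 0.1092, 0.0291]
eef_rot: [[-0.998, 0.069, 0.001], [0.069, 0.998, 0.001], [-0.001, 0.001, -1.0]]
force: [0.8, 1.0, 1.3]
finger_gap: 0.0464
gripper_force: 0.2
```

Request:
{"api": "arm_command", "payload": {
  "targets": [
    [[0,0,0],0,-1],
    [[0,0,0],0,-1],
    [[0,0,0.5],0,-1],
    [[0,0,0.8],0,-1],
    [[0,0,0.9],0,-1],
    [[0,0,0.9],0,-1],
    [[0,0,0.9],0,-1]
  ]
}}

```text
time_s: 5.52
position: [0.6156, 0.1088, 0.1097]
eef_rot: [[-0.998, 0.069, -0.0], [0.069, 0.998, -0.0], [0.0, -0.0, -1.0]]
force: [1.0, -0.4, 0.1]
finger_gap: 0.0448
gripper_force: 30.0
```

Request:
{"api": "arm_command", "payload": {
  "targets": [
    [[-0.9,-0.87,0],0,-1],
    [[-0.9,-0.87,0],0,-1],
    [[-0.9,-0.87,0],0,-1],
    [[-0.9,-0.87,0],0,-1],
    [[-0.9,-0.87,0],0,-1],
    [[-0.9,-0.87,0],0,-1],
    [[-0.9,-0.87,0],0,-1],
    [[-0.9,-0.87,0],0,-1],
    [[-0.9,-0.87,0],0,-1],
    [[-0.8,-0.8,0],0,-1]
  ]
}}

```text
time_s: 6.35
position: [0.4365, -0.0645, 0.109]
eef_rot: [[-0.998, 0.069, -0.0], [0.069, 0.998, 0.0], [0.0, 0.0, -1.0]]
force: [-0.4, 0.4, -1.2]
finger_gap: 0.0449
gripper_force: 30.0
```

```bash
python3 - <<'E'
from h import *
s=readout.read_state();print(s["position"],s["finger_gap"],s["gripper_force"]);snap("side","side1.png")
E
```

```text
[ 0.43647339 -0.0645167   0.10900361] 0.04494777612937011 30.00023603439331
```

View pics/side1.png

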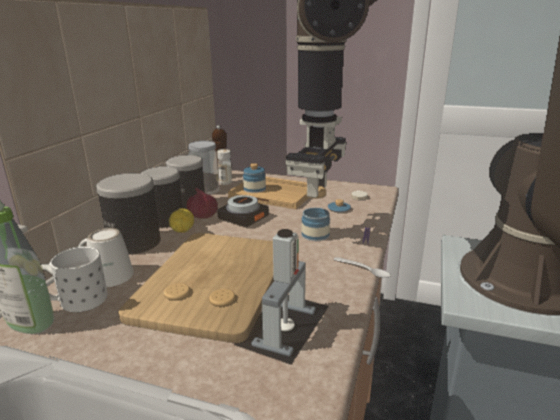

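The gripper is above the tin, which hasn't moved (315,223), and two biscuits remain on the board at (176,291) and (221,297). The held biscuit is hidden behind the finger, but the gap and force confirm the grip.

Request:
{"api": "arm_command", "payload": {
  "targets": [
    [[0,0,-0.8],0,-1],
    [[0,0,-0.8],0,-1],
    [[0,0,-0.45],0,-1],
    [[0,0,0],0,-1],
    [[0,0,0],0,0.5],
    [[0,0,0],0,0.5],
    [[0,0,0],0,0.5],
    [[0,0,0],0,0.5],
    [[0,0,0],0,1]
  ]
}}

```text
time_s: 7.15
position: [0.4382, -0.0634, 0.068]
eef_rot: [[-0.998, 0.069, 0.001], [0.069, 0.998, 0.0], [-0.001, 0.0, -1.0]]
force: [0.2, -0.3, -0.3]
finger_gap: 0.0679
gripper_force: 0.0
```

Request:
{"api": "arm_command", "payload": {
  "targets": [
    [[0,0,0.8],0,1],
    [[0,0,0.8],0,1],
    [[0,0,0.8],0,1],
    [[0,0,0.8],0,1],
    [[0,0,0.8],0,1],
    [[0.25,1,0],0,1],
    [[0.25,1,0],0,1],
    [[0.25,1,0],0,1],
    [[0.25,1,0],0,1],
    [[0.25,1,0],0,1]
  ]
}}

```text
time_s: 7.98
position: [0.463, 0.0374, 0.148]
eef_rot: [[-0.998, 0.069, 0.001], [0.069, 0.998, 0.0], [-0.001, 0.0, -1.0]]
force: [0.5, -0.8, -0.4]
finger_gap: 0.0875
gripper_force: 0.0
```

```bash
cat >> h.py <<'E'
def tin(tag=None,x=.437,y=-.064,lo=.05,hi=.064):
    im,d=snap("top",tag); P=cloud("top",d).reshape(-1,3); near=np.hypot(P[:,0]-x,P[:,1]-y)<.06
    q=P[near&(P[:,2]>lo)&(P[:,2]<hi)]; c,rad=cv2.minEnclosingCircle(q[:,:2].astype(np.float32).reshape(-1,1,2))
    i=P[np.hypot(P[:,0]-c[0],P[:,1]-c[1])<.015]; j=P[np.hypot(P[:,0]-c[0],P[:,1]-c[1])<.022]; j=j[j[:,2]<.05]
    A=np.c_[j[:,:2],np.ones(len(j))]; k=np.linalg.lstsq(A,j[:,2],rcond=None)[0]
    print("tin",np.round(c,4),round(rad,4),"inside z med",np.round(np.percentile(i[:,2],[5,50,95]),4),"tilt",np.round(k[:2],3)); return im,d,P
E
python3 - <<'E'
from h import *
print(readout.read_state()["position"]); im,d,P=tin("top1.png"); cv2.imwrite("pics/c1.png",cv2.resize(im[210:290,250:340],None,fx=5,fy=5,interpolation=2))
E
```

```text
[0.46299964 0.03738315 0.14795589]
tin [ 0.4369 -0.0645] 0.0316 inside z med [0.016  0.2549 0.2585] tilt [0.224 0.044]
```

View pics/c1.png

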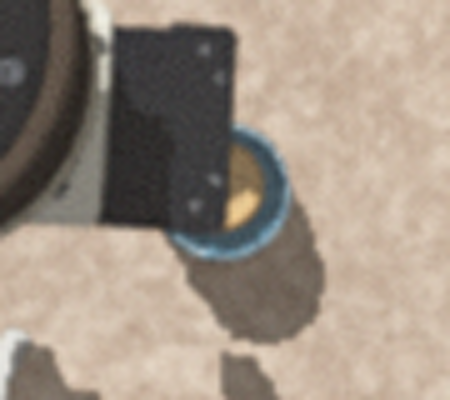

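The tin is in place and the golden biscuit can be seen inside it at crop (243,195), partly hidden by the gripper.

Request:
{"api": "arm_command", "payload": {
  "targets": [
    [[0.24,0.97,0],0,1],
    [[0.24,0.97,0],0,1],
    [[0.24,0.97,0],0,1],
    [[0.24,0.97,0],0,1],
    [[0.24,0.97,0],0,1],
    [[0.24,0.97,0],0,1],
    [[0.24,0.97,0],0,1],
    [[0.24,0.97,0],0,1],
    [[0.24,0.97,0],0,1],
    [[0.24,0.97,0],0,1]
  ]
}}

```text
time_s: 8.87
position: [0.5112, 0.2321, 0.1476]
eef_rot: [[-0.998, 0.069, 0.0], [0.069, 0.998, 0.0], [-0.0, 0.0, -1.0]]
force: [0.2, 0.9, 0.3]
finger_gap: 0.0876
gripper_force: 0.0
```

Request:
{"api": "arm_command", "payload": {
  "targets": [
    [[0.24,0.97,0],0,1],
    [[0.24,0.97,0],0,1],
    [[0,0,-1],0,1],
    [[0,0,-1],0,1],
    [[0,0,-1],0,1],
    [[0,0,-1],0,1],
    [[0,0,-1],0,1],
    [[0,0,0],0,1],
    [[0,0,0],0,1]
  ]
}}

```text
time_s: 9.62
position: [0.5202, 0.2693, 0.0468]
eef_rot: [[-0.998, 0.069, -0.002], [0.069, 0.998, -0.002], [0.002, -0.002, -1.0]]
force: [0.9, -0.4, 0.8]
finger_gap: 0.0874
gripper_force: 0.0
```

Request:
{"api": "arm_command", "payload": {
  "targets": [
    [[0,0,-0.6],0,1],
    [[0,0,-0.5],0,1],
    [[0,0,0],0,1],
    [[0,0,0],0,-1],
    [[0,0,0],0,-1],
    [[0,0,0],0,-1],
    [[0,0,0],0,-1],
    [[0,0,0],0,-1],
    [[0,0,0],0,-1],
    [[0,0,0],0,-1]
  ]
}}

```text
time_s: 10.45
position: [0.5205, 0.2693, 0.0257]
eef_rot: [[-0.998, 0.069, 0.0], [0.069, 0.998, 0.0], [-0.0, 0.0, -1.0]]
force: [0.2, 0.2, 1.0]
finger_gap: 0.0463
gripper_force: 0.2
```

Request:
{"api": "arm_command", "payload": {
  "targets": [
    [[0,0,0],0,-1],
    [[0,0,0],0,-1],
    [[0,0,0.5],0,-1],
    [[0,0,0.8],0,-1],
    [[0,0,0.9],0,-1],
    [[0,0,0.9],0,-1],
    [[0,0,0.9],0,-1],
    [[0,0,0],0,-1]
  ]
}}

```text
time_s: 11.12
position: [0.5222, 0.2705, 0.11]
eef_rot: [[-0.998, 0.068, 0.005], [0.068, 0.998, 0.004], [-0.004, 0.004, -1.0]]
force: [0.3, 0.2, 0.2]
finger_gap: 0.0443
gripper_force: 30.0
```

Request:
{"api": "arm_command", "payload": {
  "targets": [
    [[-0.25,-0.98,0],0,-1],
    [[-0.25,-0.98,0],0,-1],
    [[-0.25,-0.98,0],0,-1],
    [[-0.25,-0.98,0],0,-1],
    [[-0.25,-0.98,0],0,-1],
    [[-0.25,-0.98,0],0,-1],
    [[-0.25,-0.98,0],0,-1],
    [[-0.25,-0.98,0],0,-1],
    [[-0.25,-0.98,0],0,-1],
    [[-0.25,-0.98,0],0,-1]
  ]
}}

```text
time_s: 11.95
position: [0.4699, 0.0717, 0.1057]
eef_rot: [[-0.998, 0.069, 0.0], [0.069, 0.998, 0.0], [-0.0, 0.0, -1.0]]
force: [-0.5, -0.9, 0.3]
finger_gap: 0.0444
gripper_force: 30.0
```

Request:
{"api": "arm_command", "payload": {
  "targets": [
    [[-0.25,-0.98,0],0,-1],
    [[-0.25,-0.98,0],0,-1],
    [[-0.25,-0.98,0],0,-1],
    [[-0.25,-0.98,0],0,-1],
    [[-0.25,-0.98,0],0,-1],
    [[-0.25,-0.98,0],0,-1],
    [[0,-0.98,0],0,-1],
    [[0,0,-0.7],0,-1],
    [[0,0,-0.7],0,-1],
    [[0,0,0],0,-1]
  ]
}}

```text
time_s: 12.78
position: [0.4385, -0.0652, 0.0758]
eef_rot: [[-0.997, 0.071, -0.003], [0.071, 0.997, -0.0], [0.003, -0.001, -1.0]]
force: [-1.4, 0.1, -0.3]
finger_gap: 0.0443
gripper_force: 30.0
```

```bash
python3 - <<'E'
from h import *
s=readout.read_state();print(s["position"],s["finger_gap"],s["gripper_force"]);im,d=snap("side");cv2.imwrite("pics/c2.png",cv2.resize(im[130:260,250:410],None,fx=4,fy=4))
E
```

```text
[ 0.43849683 -0.06516471  0.07583349] 0.044319945051076705 29.99991148710251
```

View pics/c2.png

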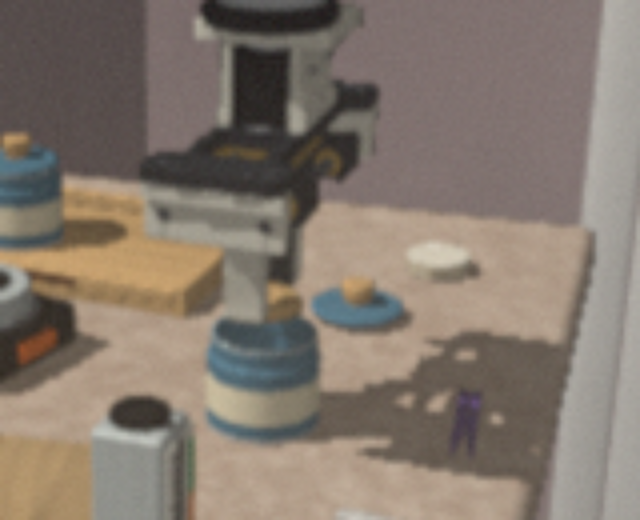

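The biscuit is held at crop (283,300), just above the tin's mouth and centred on it.

Request:
{"api": "arm_command", "payload": {
  "targets": [
    [[0,0,-0.5],0,-1],
    [[0,0,0],0,-1],
    [[0,0,0],0,0.5],
    [[0,0,0],0,0.5],
    [[0,0,0],0,0.5],
    [[0,0,0],0,0.5],
    [[0,0,0.8],0,1],
    [[0,0,0.8],0,1],
    [[0,0,0.8],0,1],
    [[0,0,0.8],0,1]
  ]
}}

```text
time_s: 13.67
position: [0.4403, -0.064, 0.1326]
eef_rot: [[-0.998, 0.069, 0.0], [0.069, 0.998, -0.0], [-0.0, -0.0, -1.0]]
force: [0.6, 0.5, 0.3]
finger_gap: 0.0852
gripper_force: 0.0
```

Request:
{"api": "arm_command", "payload": {
  "targets": [
    [[0.45,0.92,0],0,1],
    [[0.45,0.92,0],0,1],
    [[0.45,0.92,0],0,1],
    [[0.45,0.92,0],0,1],
    [[0.45,0.92,0],0,1],
    [[0.45,0.92,0],0,1],
    [[0.45,0.92,0],0,1],
    [[0.45,0.92,0],0,1],
    [[0.45,0.92,0],0,1],
    [[0.45,0.92,0],0,1]
  ]
}}

```text
time_s: 14.5
position: [0.531, 0.1213, 0.1318]
eef_rot: [[-0.998, 0.069, 0.0], [0.069, 0.998, 0.0], [-0.0, 0.0, -1.0]]
force: [0.4, -0.6, -0.4]
finger_gap: 0.0876
gripper_force: 0.0
```

```bash
python3 - <<'E'
from h import *
print(readout.read_state()["position"]); im,d,P=tin("top2.png")
E
```

```text
[0.5309777  0.12129073 0.13177441]
tin [ 0.4288 -0.0749] 0.0318 inside z med [0.0239 0.027  0.0296] tilt [ 0.227 -0.02 ]
```

Request:
{"api": "arm_command", "payload": {
  "targets": [
    [[0.47,0.98,0],0,1],
    [[0.47,0.98,0],0,1],
    [[0.47,0.98,0],0,1],
    [[0.47,0.98,0],0,1],
    [[0.47,0.98,0],0,1],
    [[0.47,0.98,0],0,1],
    [[0.47,0.98,0],0,1],
    [[0.47,0.98,0],0,1],
    [[0,0,0],0,1],
    [[0,0,0],0,1]
  ]
}}

```text
time_s: 15.38
position: [0.6057, 0.2778, 0.1309]
eef_rot: [[-0.998, 0.068, -0.001], [0.068, 0.998, -0.001], [0.001, -0.001, -1.0]]
force: [-0.2, -0.7, -0.4]
finger_gap: 0.0873
gripper_force: 0.0
```

```bash
python3 - <<'E'
from h import *
np.set_printoptions(precision=4,suppress=True)
print(readout.read_state()["position"]); im,d,P=tin("top3.png",.43,-.075)
q=P[(np.hypot(P[:,0]-.606,P[:,1]-.278)<.04)&(P[:,2]>.0265)&(P[:,2]<.034)];print(len(q),q.mean(0))
q=P[(np.hypot(P[:,0]-.414,P[:,1]+.235)<.06)&(P[:,2]>.02)&(P[:,2]<.034)];print("lid",len(q),q.mean(0))
cv2.imwrite("pics/c3.png",cv2.resize(im[210:310,260:420],None,fx=5,fy=5,interpolation=2))
E
```

```text
[0.6057 0.2778 0.1309]
tin [ 0.4282 -0.0759] 0.0317 inside z med [0.0239 0.0267 0.0291] tilt [ 0.206 -0.045]
57 [0.5915 0.2822 0.0298]
lid 62 [ 0.4145 -0.2344  0.0264]
```

View pics/c3.png

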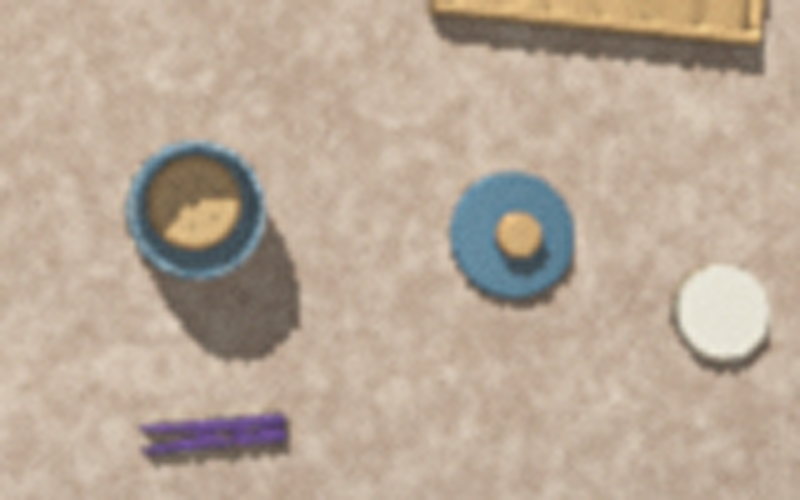

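The knocked tin is now at crop (195,210), which is (0.428,-0.076) in the world, with the biscuits in it. The lid at (513,235) and the pad at (722,313) haven't moved.

Request:
{"api": "arm_command", "payload": {
  "targets": [
    [[0,0,-1],0,1],
    [[0,0,-1],0,1],
    [[0,0,-1],0,1],
    [[0,0,-1],0,1],
    [[0,0,-0.8],0,1],
    [[0,0,-0.45],0,1],
    [[0,0,0],0,1],
    [[0,0,0],0,1]
  ]
}}

```text
time_s: 16.1
position: [0.6057, 0.2764, 0.0269]
eef_rot: [[-0.998, 0.069, -0.0], [0.069, 0.998, -0.0], [0.0, -0.0, -1.0]]
force: [-0.1, -0.1, 1.0]
finger_gap: 0.0876
gripper_force: 0.0
```

```bash
python3 - <<'E'
from h import *
np.set_printoptions(precision=1,suppress=True,linewidth=150)
print(readout.read_state()["position"]*1000); im,d=snap("top");P=cloud("top",d)
u,v=w2p("top",[.4285,-.0757,.027]).astype(int);print((P[v-12:v+13:2,u-12:u+13:2,2]*1000).round())
E
```

```text
[605.7 276.4  26.9]
[[ 4. -0.  4.  0. 59. 59. 58. 58. 59. 55.  4.  1.  4.]
 [-1.  4. 47. 60.  1. 23. 26. 27. -0.  6. 58.  1.  0.]
 [ 1. 45. 59. 10. 29. 28. 24. 26. 27. 22.  3. 57.  2.]
 [-0. 60.  2. 25. 26. 25. 29. 28. 28. 28. 26.  2. 61.]
 [44.  0. 23. 28. 26. 27. 27. 26. 27. 28. 26.  6. 20.]
 [59.  1. 27. 25. 29. 23. 27. 28. 28. 28. 27.  3.  5.]
 [60.  7. 24. 29. 25. 27. 24. 25. 25. 25. 25.  3.  5.]
 [56.  2. 27. 28. 28. 25. 26. 27. 28. 27. 26.  3.  8.]
 [47.  2.  4. 27. 27. 24. 26. 27. 28. 28. 23.  3.  9.]
 [45. 61.  5. 17. 30. 28. 28. 27. 26. 25.  8.  6. 55.]
 [-2. 48.  7.  5.  2. 23. 28. 25.  4.  2.  5.  7. 59.]
 [ 4.  2. 59.  3.  2.  6.  3.  3.  4.  2.  6. 61. -1.]
 [ 2.  2.  3. 46. 55.  1.  5.  2.  5. 57. 61.  1.  2.]]
```

Request:
{"api": "arm_command", "payload": {
  "targets": [
    [[0,0,-0.07],0,1],
    [[0,0,0],0,-1],
    [[0,0,0],0,-1],
    [[0,0,0],0,-1],
    [[0,0,0],0,-1],
    [[0,0,0],0,-1],
    [[0,0,0],0,-1],
    [[0,0,0],0,-1],
    [[0,0,0],0,-1],
    [[0,0,0],0,-1]
  ]
}}

```text
time_s: 16.98
position: [0.6057, 0.2769, 0.0252]
eef_rot: [[-0.998, 0.069, 0.0], [0.069, 0.998, 0.0], [-0.0, 0.0, -1.0]]
force: [-0.0, -0.1, 0.8]
finger_gap: 0.0445
gripper_force: 30.0
```

Request:
{"api": "arm_command", "payload": {
  "targets": [
    [[0,0,0.5],0,-1],
    [[0,0,0.8],0,-1],
    [[0,0,0.9],0,-1],
    [[0,0,0.9],0,-1],
    [[0,0,0.9],0,-1],
    [[0,0,0],0,-1]
  ]
}}

```text
time_s: 17.48
position: [0.6077, 0.278, 0.1102]
eef_rot: [[-0.998, 0.068, 0.006], [0.068, 0.998, 0.003], [-0.005, 0.004, -1.0]]
force: [0.8, 0.4, 0.8]
finger_gap: 0.0445
gripper_force: 30.0
```

Request:
{"api": "arm_command", "payload": {
  "targets": [
    [[-0.5,-0.98,0],0,-1],
    [[-0.5,-0.98,0],0,-1],
    [[-0.5,-0.98,0],0,-1],
    [[-0.5,-0.98,0],0,-1],
    [[-0.5,-0.98,0],0,-1],
    [[-0.5,-0.98,0],0,-1],
    [[-0.5,-0.98,0],0,-1],
    [[-0.5,-0.98,0],0,-1],
    [[-0.5,-0.98,0],0,-1],
    [[-0.5,-0.98,0],0,-1]
  ]
}}

```text
time_s: 18.32
position: [0.505, 0.0799, 0.1055]
eef_rot: [[-0.998, 0.069, 0.0], [0.069, 0.998, 0.0], [-0.0, 0.0, -1.0]]
force: [0.7, 1.3, -0.9]
finger_gap: 0.0445
gripper_force: 30.0
```

Request:
{"api": "arm_command", "payload": {
  "targets": [
    [[-0.5,-0.98,0],0,-1],
    [[-0.5,-0.98,0],0,-1],
    [[-0.5,-0.98,0],0,-1],
    [[-0.5,-0.98,0],0,-1],
    [[-0.5,-0.98,0],0,-1],
    [[-0.5,-0.98,0],0,-1],
    [[-0.5,-0.98,0],0,-1],
    [[-0.4,-0.98,0],0,-1],
    [[0,0,0],0,-1],
    [[0,0,0],0,-1]
  ]
}}

```text
time_s: 19.15
position: [0.4273, -0.0767, 0.1056]
eef_rot: [[-0.997, 0.071, 0.001], [0.071, 0.997, 0.0], [-0.001, 0.0, -1.0]]
force: [-0.8, 0.6, -0.1]
finger_gap: 0.0445
gripper_force: 30.0
```

```bash
python3 - <<'E'
from h import *
s=readout.read_state();print(s["position"],s["finger_gap"],s["gripper_force"]);im,d=snap("side");P=cloud("side",d).reshape(-1,3)
# tin rim seen from side
q=P[(np.hypot(P[:,0]-.43,P[:,1]+.07)<.05)&(P[:,2]>.005)&(P[:,2]<.04)];print(q[:,:2].min(0),q[:,:2].max(0),len(q))
E
```

```text
[ 0.42734162 -0.07674582  0.10562318] 0.04446548700546608 29.999932050704956
[ 0.39467066 -0.110686  ] [ 0.45733779 -0.03745339] 425
```

Request:
{"api": "arm_command", "payload": {
  "targets": [
    [[0.05,0.05,-1],0,-1],
    [[0,0,-1],0,-1],
    [[0,0,0],0,-1],
    [[0,0,0],0,-1],
    [[0,0,0],0,0.5],
    [[0,0,0],0,0.5],
    [[0,0,0],0,0.5],
    [[0,0,0],0,0.5],
    [[0,0,0.5],0,1],
    [[0,0,1],0,1]
  ]
}}

```text
time_s: 20.03
position: [0.4272, -0.0753, 0.0942]
eef_rot: [[-0.998, 0.07, -0.003], [0.07, 0.998, -0.001], [0.003, -0.001, -1.0]]
force: [0.7, 0.7, -0.4]
finger_gap: 0.0738
gripper_force: 0.0
```

Request:
{"api": "arm_command", "payload": {
  "targets": [
    [[0,0,1],0,1],
    [[0,0,1],0,1],
    [[0,0,1],0,1],
    [[0,0,1],0,1],
    [[0,0,1],0,1],
    [[-0.07,1,0],0,1],
    [[-0.07,1,0],0,1],
    [[-0.07,1,0],0,1],
    [[-0.07,1,0],0,1],
    [[-0.07,1,0],0,1]
  ]
}}

```text
time_s: 20.87
position: [0.4215, 0.0259, 0.1958]
eef_rot: [[-0.998, 0.069, 0.001], [0.069, 0.998, 0.001], [-0.001, 0.001, -1.0]]
force: [0.7, -0.4, 0.7]
finger_gap: 0.0878
gripper_force: 0.0
```

Request:
{"api": "arm_command", "payload": {
  "targets": [
    [[-0.07,1,0],0,1],
    [[-0.07,1,0],0,1],
    [[-0.07,1,0],0,1],
    [[-0.07,1,0],0,1],
    [[-0.07,1,0],0,1],
    [[-0.07,1,0],0,1],
    [[-0.07,1,0],0,1],
    [[-0.07,1,0],0,1],
    [[-0.07,1,0],0,1],
    [[-0.07,1,0],0,1]
  ]
}}

```text
time_s: 21.7
position: [0.4075, 0.226, 0.1957]
eef_rot: [[-0.998, 0.069, 0.001], [0.069, 0.998, 0.001], [-0.001, 0.001, -1.0]]
force: [0.5, 0.0, -0.4]
finger_gap: 0.088
gripper_force: 0.0
```

```bash
python3 - <<'E'
from h import *
np.set_printoptions(precision=4,suppress=True)
print(readout.read_state()["position"]); im,d,P=tin("top4.png",.43,-.075)
im,d=snap("side","side4.png"); P=cloud("side",d).reshape(-1,3)
q=P[(np.hypot(P[:,0]-.40,P[:,1]-.286)<.035)&(P[:,2]>.11)&(P[:,2]<.165)]
print("barrel",np.percentile(q,[2,98],axis=0),len(q))
E
```

```text
[0.4075 0.226  0.1957]
tin [ 0.4282 -0.0758] 0.0317 inside z med [0.0319 0.0346 0.0379] tilt [0.122 0.01 ]
barrel [[0.3816 0.276  0.1117]
 [0.4136 0.3044 0.1641]] 819
```

View pics/top4.png

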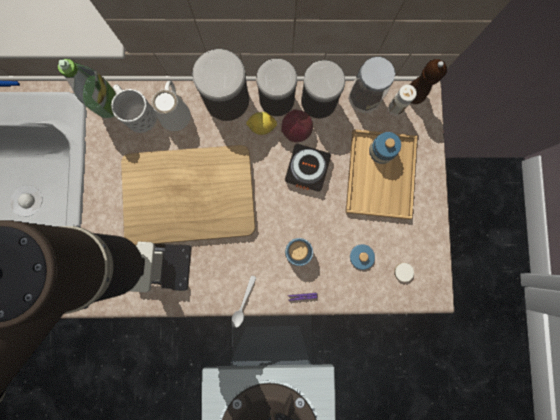

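The board is empty and the three biscuits are in the tin at (300,252), with a stack top of about 34.5 mm (31 mm stack). The gripper is near the gauge.

Request:
{"api": "arm_command", "payload": {
  "targets": [
    [[-0.15,1,0],0,1],
    [[-0.15,1,0],0,1],
    [[-0.15,1,0],0,1],
    [[0,0,0],0,1],
    [[0,0,-0.7],0,1],
    [[0,0,-0.8],0,1],
    [[0,0,-0.8],0,1],
    [[0,0,-0.8],0,1],
    [[0,0,-0.5],0,1],
    [[0,0,0],0,1]
  ]
}}

```text
time_s: 22.63
position: [0.3979, 0.2835, 0.1215]
eef_rot: [[-0.998, 0.07, -0.002], [0.07, 0.998, -0.003], [0.002, -0.003, -1.0]]
force: [-0.2, -0.1, -0.5]
finger_gap: 0.0874
gripper_force: 0.0
```

Request:
{"api": "arm_command", "payload": {
  "targets": [
    [[0,0,0],0,0.2],
    [[0,0,0],0,0],
    [[0,0,0],0,-0.1],
    [[0,0,0],0,-0.2],
    [[0,0,0],0,-0.25],
    [[0,0,0],0,-1],
    [[0,0,0],0,-1],
    [[0,0,0],0,-1],
    [[0,0,0],0,-1],
    [[0,0,0],0,-1]
  ]
}}

```text
time_s: 23.47
position: [0.3989, 0.2857, 0.1234]
eef_rot: [[-0.998, 0.069, 0.001], [0.069, 0.998, 0.001], [-0.001, 0.001, -1.0]]
force: [1.5, 2.9, -6.2]
finger_gap: 0.0296
gripper_force: 30.0
```

Request:
{"api": "arm_command", "payload": {
  "targets": [
    [[0,0,0.3],0,-1],
    [[0,0,0.7],0,-1],
    [[0,0,0.9],0,-1],
    [[0,0,0.9],0,-1],
    [[0,0,0.9],0,-1],
    [[0,0,0.7],0,-1],
    [[0,0,0.3],0,-1],
    [[0,0,0],0,-1],
    [[0,-0.3,0],0,-1],
    [[0,-0.6,0],0,-1]
  ]
}}

```text
time_s: 24.3
position: [0.3981, 0.2665, 0.2157]
eef_rot: [[-0.998, 0.069, -0.002], [0.069, 0.998, -0.002], [0.002, -0.002, -1.0]]
force: [0.5, -1.2, -5.7]
finger_gap: 0.0301
gripper_force: 30.0
```

Request:
{"api": "arm_command", "payload": {
  "targets": [
    [[0.09,-0.9,0],0,-1],
    [[0.09,-0.9,0],0,-1],
    [[0.09,-0.9,0],0,-1],
    [[0.09,-0.9,0],0,-1],
    [[0.09,-0.9,0],0,-1],
    [[0.09,-0.9,0],0,-1],
    [[0.09,-0.9,0],0,-1],
    [[0.09,-0.9,0],0,-1],
    [[0.09,-0.9,0],0,-1],
    [[0.09,-0.9,0],0,-1]
  ]
}}

```text
time_s: 25.13
position: [0.4154, 0.0848, 0.216]
eef_rot: [[-0.998, 0.07, -0.002], [0.07, 0.998, -0.001], [0.002, -0.001, -1.0]]
force: [0.1, 0.1, -5.0]
finger_gap: 0.03
gripper_force: 30.0
```

Request:
{"api": "arm_command", "payload": {
  "targets": [
    [[0.09,-0.9,0],0,-1],
    [[0.09,-0.9,0],0,-1],
    [[0.09,-0.9,0],0,-1],
    [[0.09,-0.9,0],0,-1],
    [[0.09,-0.9,0],0,-1],
    [[0.09,-0.9,0],0,-1],
    [[0.06,-0.9,0],0,-1],
    [[0,-0.6,0],0,-1],
    [[0,-0.3,0],0,-1],
    [[0,0,0],0,-1]
  ]
}}

```text
time_s: 25.97
position: [0.4273, -0.0585, 0.2162]
eef_rot: [[-0.997, 0.071, -0.002], [0.071, 0.997, -0.001], [0.002, -0.001, -1.0]]
force: [-0.2, 0.0, -6.2]
finger_gap: 0.0299
gripper_force: 30.0
```

Request:
{"api": "arm_command", "payload": {
  "targets": [
    [[0,-0.2,0],0,-1],
    [[0,0,0],0,-1],
    [[0,0,0],0,-1]
  ]
}}

```text
time_s: 26.22
position: [0.4285, -0.0608, 0.217]
eef_rot: [[-0.998, 0.069, -0.0], [0.069, 0.998, 0.0], [0.0, 0.0, -1.0]]
force: [-0.6, 0.7, -5.7]
finger_gap: 0.0296
gripper_force: 30.0
```

```bash
python3 - <<'E'
from h import *
np.set_printoptions(precision=4,suppress=True)
s=readout.read_state();print(s["position"],s["force"])
im,d=snap("side");cv2.imwrite("pics/c5.png",cv2.resize(im[90:270,230:430],None,fx=3,fy=3)); P=cloud("side",d).reshape(-1,3)
q=P[(np.hypot(P[:,0]-.428,P[:,1]+.076)<.05)&(P[:,2]>.005)&(P[:,2]<.04)];print(q[:,:2].min(0),q[:,:2].max(0),len(q))
E
```

```text
[ 0.4285 -0.0608  0.217 ] [-0.5924  0.7168 -5.668 ]
[ 0.3943 -0.1103] [ 0.4573 -0.0384] 427
```

View pics/c5.png

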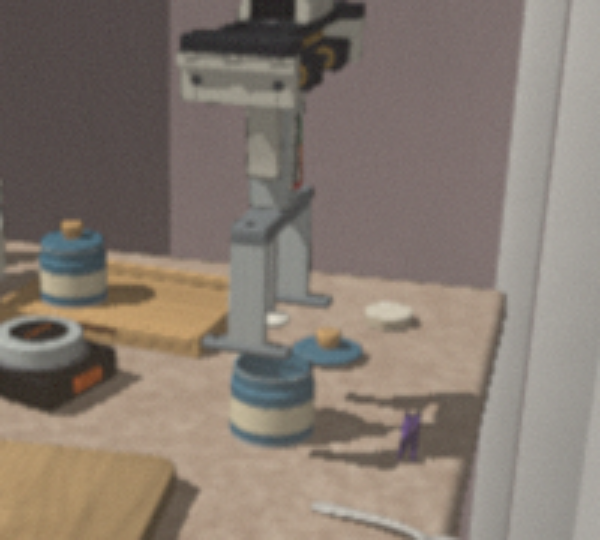

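The gauge hangs upright, with its foot at crop (275,318), and the tin below at (272,398) hasn't moved. It needs another 15 mm in -y.

Request:
{"api": "arm_command", "payload": {
  "targets": [
    [[0,-0.45,0],0,-1],
    [[0,-0.3,0],0,-1],
    [[0,0,0],0,-1],
    [[0,0,-0.5],0,-1],
    [[0,0,-0.7],0,-1],
    [[0,0,-0.7],0,-1],
    [[0,0,-0.7],0,-1],
    [[0,0,-0.6],0,-1],
    [[0,0,-0.4],0,-1],
    [[0,0,0],0,-1]
  ]
}}

```text
time_s: 27.1
position: [0.4278, -0.076, 0.1434]
eef_rot: [[-0.998, 0.069, -0.002], [0.069, 0.998, -0.0], [0.002, -0.001, -1.0]]
force: [-0.3, 0.5, -3.9]
finger_gap: 0.0298
gripper_force: 30.0
```

Request:
{"api": "arm_command", "payload": {
  "targets": [
    [[0,0,-0.4],0,-1],
    [[0,0,-0.3],0,-1],
    [[0,0,-0.2],0,-1],
    [[0,0,0],0,-1],
    [[0,0,0],0,-1]
  ]
}}

```text
time_s: 27.52
position: [0.429, -0.0759, 0.1273]
eef_rot: [[-0.998, 0.069, 0.0], [0.069, 0.998, -0.0], [-0.0, 0.0, -1.0]]
force: [0.6, -0.3, -2.8]
finger_gap: 0.0296
gripper_force: 30.0
```

Request:
{"api": "arm_command", "payload": {
  "targets": [
    [[0,0,-0.15],0,-1],
    [[0,0,-0.15],0,-1],
    [[0,0,-0.05],0,-1],
    [[0,0,0],0,-1],
    [[0,0,0],0,-1],
    [[0,0,0],0,-0.1],
    [[0,0,0],0,-0.1],
    [[0,0,0],0,-0.1],
    [[0,0,0],0,-0.1],
    [[0,0,0],0,-0.1]
  ]
}}

```text
time_s: 28.35
position: [0.4287, -0.076, 0.1201]
eef_rot: [[-0.998, 0.069, 0.0], [0.069, 0.998, -0.0], [-0.0, -0.0, -1.0]]
force: [0.4, -0.0, -0.7]
finger_gap: 0.0391
gripper_force: 0.0
```

Request:
{"api": "arm_command", "payload": {
  "targets": [
    [[0,0,0],0,-0.1],
    [[0,0,0],0,-0.1],
    [[0,0,0],0,-0.1],
    [[0,0,0],0,-0.1],
    [[0,0,0],0,-0.1],
    [[0,0,0],0,-0.1]
  ]
}}

```text
time_s: 28.85
position: [0.4286, -0.076, 0.1201]
eef_rot: [[-0.998, 0.069, -0.0], [0.069, 0.998, -0.0], [0.0, -0.0, -1.0]]
force: [-0.5, -0.3, 0.2]
finger_gap: 0.0397
gripper_force: 0.0
```

```bash
python3 - <<'E'
from h import *
np.set_printoptions(precision=4,suppress=True)
s=readout.read_state();print(s["position"],s["force"],s["finger_gap"])
im,d=snap("side");cv2.imwrite("pics/c6.png",cv2.resize(im[110:270,250:390],None,fx=4,fy=3.7,interpolation=2)); P=cloud("side",d).reshape(-1,3)
q=P[(np.hypot(P[:,0]-.428,P[:,1]+.076)<.08)&(P[:,2]>.075)&(P[:,2]<.103)];print("bar top z",np.percentile(q[:,2],[2,50,98]),q.mean(0))
E
```

```text
[ 0.4286 -0.076   0.1201] [-0.4747 -0.3478  0.1913] 0.03965057220078423
bar top z [0.0765 0.0935 0.1021] [ 0.4266 -0.0471  0.091 ]
```

View pics/c6.png

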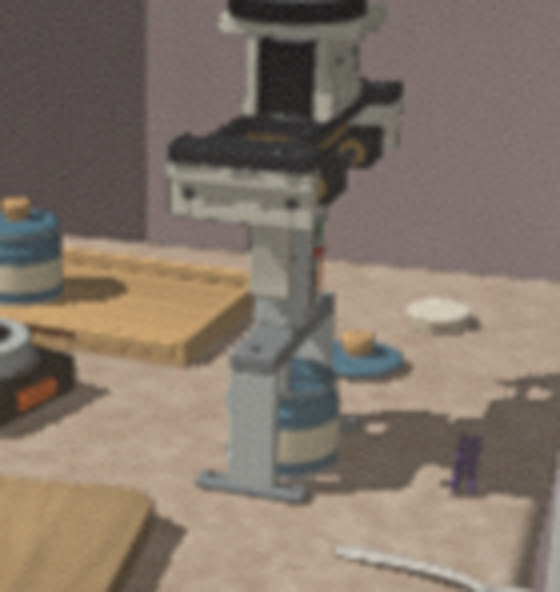

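The gauge stands upright on the worktop, released, with its feet flat at crop (253,487) and straddling the tin at (307,420). Next it goes back to its mat.

Request:
{"api": "arm_command", "payload": {
  "targets": [
    [[0,0,0],0,-1],
    [[0,0,0],0,-1],
    [[0,0,0],0,-1],
    [[0,0,0],0,-1],
    [[0,0,0.3],0,-1],
    [[0,0,0.7],0,-1],
    [[0,0,0.9],0,-1],
    [[0,0,0.9],0,-1],
    [[0,0,0.9],0,-1],
    [[0,0,0.7],0,-1]
  ]
}}

```text
time_s: 29.73
position: [0.4281, -0.0761, 0.2092]
eef_rot: [[-0.998, 0.069, -0.001], [0.069, 0.998, 0.0], [0.001, 0.0, -1.0]]
force: [1.1, -0.4, -4.9]
finger_gap: 0.0299
gripper_force: 30.0
```

Request:
{"api": "arm_command", "payload": {
  "targets": [
    [[0,0,0.4],0,-1],
    [[0,0.3,0],0,-1],
    [[0,0.6,0],0,-1],
    [[-0.09,0.9,0],0,-1],
    [[-0.09,0.9,0],0,-1],
    [[-0.09,0.9,0],0,-1],
    [[-0.09,0.9,0],0,-1],
    [[-0.09,0.9,0],0,-1],
    [[-0.09,0.9,0],0,-1],
    [[-0.09,0.9,0],0,-1]
  ]
}}

```text
time_s: 30.57
position: [0.4148, 0.0688, 0.2148]
eef_rot: [[-0.998, 0.069, -0.002], [0.069, 0.998, -0.001], [0.002, -0.001, -1.0]]
force: [0.8, 0.6, -5.8]
finger_gap: 0.0301
gripper_force: 30.0
```

Request:
{"api": "arm_command", "payload": {
  "targets": [
    [[-0.09,0.9,0],0,-1],
    [[-0.09,0.9,0],0,-1],
    [[-0.09,0.9,0],0,-1],
    [[-0.09,0.9,0],0,-1],
    [[-0.09,0.9,0],0,-1],
    [[-0.09,0.9,0],0,-1],
    [[-0.09,0.9,0],0,-1],
    [[-0.09,0.9,0],0,-1],
    [[-0.09,0.9,0],0,-1],
    [[-0.06,0.9,0],0,-1]
  ]
}}

```text
time_s: 31.4
position: [0.3974, 0.2485, 0.2146]
eef_rot: [[-0.998, 0.069, -0.002], [0.069, 0.998, -0.002], [0.002, -0.002, -1.0]]
force: [0.4, 0.9, -5.6]
finger_gap: 0.0301
gripper_force: 30.0
```

Request:
{"api": "arm_command", "payload": {
  "targets": [
    [[0,0.9,0],0,-1],
    [[0,0.3,0],0,-1],
    [[0,0,0],0,-1],
    [[0,0,-0.5],0,-1],
    [[0,0,-0.8],0,-1],
    [[0,0,-0.8],0,-1],
    [[0,0,-0.8],0,-1],
    [[0,0,-0.7],0,-1],
    [[0,0,-0.3],0,-1],
    [[0,0,0],0,-1]
  ]
}}

```text
time_s: 32.23
position: [0.3978, 0.2703, 0.1362]
eef_rot: [[-0.998, 0.07, -0.002], [0.07, 0.998, -0.003], [0.002, -0.003, -1.0]]
force: [-0.2, 0.5, -4.0]
finger_gap: 0.0296
gripper_force: 30.0
```

Request:
{"api": "arm_command", "payload": {
  "targets": [
    [[0.2,0.4,0],0,-1],
    [[0,0,-0.3],0,-1],
    [[0,0,-0.25],0,-1],
    [[0,0,-0.15],0,-1],
    [[0,0,-0.05],0,-1],
    [[0,0,0],0,-1],
    [[0,0,0],0,-1]
  ]
}}

```text
time_s: 32.82
position: [0.4027, 0.28, 0.1233]
eef_rot: [[-0.998, 0.069, 0.0], [0.069, 0.998, 0.0], [-0.0, 0.0, -1.0]]
force: [0.0, 0.8, -4.9]
finger_gap: 0.0298
gripper_force: 30.0
```

Request:
{"api": "arm_command", "payload": {
  "targets": [
    [[0,0,0],0,-0.2],
    [[0,0,0],0,0.2],
    [[0,0,0],0,1],
    [[0,0,0],0,1],
    [[0,0,0],0,1],
    [[0,0,0.5],0,1],
    [[0,0,1],0,1],
    [[0,0,1],0,1],
    [[0,0,1],0,1],
    [[0,0,1],0,1]
  ]
}}

```text
time_s: 33.65
position: [0.4027, 0.28, 0.215]
eef_rot: [[-0.998, 0.069, 0.001], [0.069, 0.998, 0.0], [-0.0, 0.0, -1.0]]
force: [0.5, -0.2, 0.1]
finger_gap: 0.086
gripper_force: 0.0
```

Request:
{"api": "arm_command", "payload": {
  "targets": [
    [[0,-1,0],0,1],
    [[0,-1,0],0,1],
    [[0,-1,0],0,1],
    [[0,-1,0],0,1],
    [[0,-1,0],0,1],
    [[0,-1,0],0,1],
    [[0,-1,0],0,1],
    [[0,-1,0],0,1],
    [[0,-1,0],0,1],
    [[0,-1,0],0,1]
  ]
}}

```text
time_s: 34.48
position: [0.4024, 0.0788, 0.2138]
eef_rot: [[-0.998, 0.069, 0.001], [0.069, 0.998, 0.0], [-0.001, 0.0, -1.0]]
force: [1.0, -0.8, -0.0]
finger_gap: 0.0878
gripper_force: 0.0
```

```bash
python3 - <<'E'
from h import *
np.set_printoptions(precision=4,suppress=True)
print(readout.read_state()["position"]); im,d,P=tin("top7.png",.428,-.075)
q=P[(np.hypot(P[:,0]-.414,P[:,1]+.235)<.07)&(P[:,2]>.02)&(P[:,2]<.034)];print("lid",len(q),q.mean(0))
q=P[(np.hypot(P[:,0]-.4,P[:,1]-.28)<.05)&(P[:,2]>.165)&(P[:,2]<.19)];print("gauge",len(q),q.mean(0))
q=P[(np.hypot(P[:,0]-.4,P[:,1]-.28)<.09)&(P[:,2]>.08)&(P[:,2]<.105)];print("gauge",len(q),cv2.minAreaRect(q[:,:2].astype(np.float32)*1000))
E
```

```text
[0.4024 0.0788 0.2138]
tin [ 0.428  -0.0756] 0.0318 inside z med [0.032  0.0346 0.0374] tilt [0.178 0.016]
lid 64 [ 0.4146 -0.2345  0.0264]
gauge 0 [nan nan nan]
gauge 0 ((0.0, 0.0), (0.0, 0.0), 0.0)<stdin>:5: RuntimeWarning: Mean of empty slice.
  ret = um.true_divide(
```

View pics/top7.png

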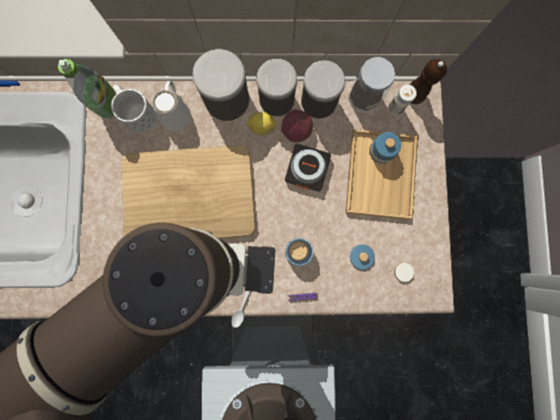

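The tin is at (300,252), the lid at (362,257), and the arm hides the gauge from this view. I carry on to the lid.

Request:
{"api": "arm_command", "payload": {
  "targets": [
    [[0.04,-0.98,0],0,1],
    [[0.04,-0.98,0],0,1],
    [[0.04,-0.98,0],0,1],
    [[0.04,-0.98,0],0,1],
    [[0.04,-0.98,0],0,1],
    [[0.04,-0.98,0],0,1],
    [[0.04,-0.98,0],0,1],
    [[0.04,-0.98,0],0,1],
    [[0.04,-0.98,0],0,1],
    [[0.04,-0.98,0],0,1]
  ]
}}

```text
time_s: 35.37
position: [0.4104, -0.1171, 0.2138]
eef_rot: [[-0.998, 0.069, 0.001], [0.069, 0.998, 0.0], [-0.001, 0.0, -1.0]]
force: [-0.4, -0.0, 0.2]
finger_gap: 0.0871
gripper_force: 0.0
```

Request:
{"api": "arm_command", "payload": {
  "targets": [
    [[0.04,-0.98,0],0,1],
    [[0.04,-0.98,0],0,0.5],
    [[0.04,-0.98,0],0,0.2],
    [[0.04,-0.98,0],0,0],
    [[0.04,-0.98,0],0,0],
    [[0,-0.98,0],0,0],
    [[0,0,0],0,0],
    [[0,0,-1],0,0],
    [[0,0,-1],0,0],
    [[0,0,-1],0,0]
  ]
}}

```text
time_s: 36.2
position: [0.4146, -0.2337, 0.1532]
eef_rot: [[-0.998, 0.07, 0.002], [0.07, 0.998, -0.0], [-0.002, -0.0, -1.0]]
force: [0.1, -0.2, 0.1]
finger_gap: 0.0443
gripper_force: 0.0
```

Request:
{"api": "arm_command", "payload": {
  "targets": [
    [[0,0,-1],0,0],
    [[0,0,-1],0,0],
    [[0,0,-1],0,0],
    [[0,0,-1],0,0],
    [[0,0,0],0,0],
    [[0,0,0],0,0]
  ]
}}

```text
time_s: 36.7
position: [0.4141, -0.2335, 0.0731]
eef_rot: [[-0.998, 0.069, -0.002], [0.069, 0.998, 0.0], [0.002, -0.0, -1.0]]
force: [0.0, 0.5, 0.7]
finger_gap: 0.044
gripper_force: 0.0
```

```bash
python3 - <<'E'
from h import *
np.set_printoptions(precision=4,suppress=True)
print(readout.read_state()["position"]); im,d=snap("side"); P=cloud("side",d).reshape(-1,3)
q=P[(np.hypot(P[:,0]-.414,P[:,1]+.235)<.05)&(P[:,2]>.014)&(P[:,2]<.034)];print("lid knob",len(q),np.percentile(q,[2,50,98],axis=0))
q=P[(np.hypot(P[:,0]-.4,P[:,1]-.28)<.05)&(P[:,2]>.105)&(P[:,2]<.19)];print("gauge",len(q),np.percentile(q,[2,50,98],axis=0))
E
```

```text
[ 0.4141 -0.2335  0.0731]
lid knob 43 [[ 0.4042 -0.2422  0.0148]
 [ 0.414  -0.2277  0.0228]
 [ 0.4223 -0.2223  0.0266]]
gauge 1163 [[0.3855 0.2687 0.1068]
 [0.398  0.2937 0.1466]
 [0.4165 0.2963 0.1795]]
```

Request:
{"api": "arm_command", "payload": {
  "targets": [
    [[0,0,-1],0,0],
    [[0,0,-0.9],0,0],
    [[0,0,-0.5],0,0],
    [[0,0,-0.5],0,0],
    [[0,0,0],0,0],
    [[0,0,0],0,0],
    [[0,0,0],0,-1],
    [[0,0,0],0,-1],
    [[0,0,0],0,-1],
    [[0,0,0],0,-1]
  ]
}}

```text
time_s: 37.58
position: [0.4151, -0.2337, 0.0158]
eef_rot: [[-0.998, 0.069, 0.001], [0.069, 0.998, -0.0], [-0.001, -0.0, -1.0]]
force: [-0.2, -0.9, 0.5]
finger_gap: 0.0226
gripper_force: 0.4
```

Request:
{"api": "arm_command", "payload": {
  "targets": [
    [[0,0,0],0,-1],
    [[0,0,0],0,-1],
    [[0,0,0],0,-1],
    [[0,0,0],0,-1]
  ]
}}

```text
time_s: 37.92
position: [0.4151, -0.2336, 0.0158]
eef_rot: [[-0.998, 0.069, 0.001], [0.069, 0.998, -0.0], [-0.001, -0.0, -1.0]]
force: [-0.7, 1.5, 7.9]
finger_gap: 0.0208
gripper_force: 30.0
```

Request:
{"api": "arm_command", "payload": {
  "targets": [
    [[0,0,0.4],0,-1],
    [[0,0,0.8],0,-1],
    [[0,0,1],0,-1],
    [[0,0,1],0,-1],
    [[0,0,0.8],0,-1],
    [[0,0,0.4],0,-1],
    [[0,0,0],0,-1],
    [[0.08,0.5,0],0,-1],
    [[0.08,0.9,0],0,-1],
    [[0.08,0.9,0],0,-1]
  ]
}}

```text
time_s: 38.75
position: [0.4185, -0.1869, 0.1019]
eef_rot: [[-0.997, 0.071, -0.002], [0.071, 0.997, 0.0], [0.002, 0.0, -1.0]]
force: [-0.0, -0.3, -0.2]
finger_gap: 0.0202
gripper_force: 30.0
```

Request:
{"api": "arm_command", "payload": {
  "targets": [
    [[0.08,0.9,0],0,-1],
    [[0.08,0.9,0],0,-1],
    [[0.08,0.9,0],0,-1],
    [[0.08,0.9,0],0,-1],
    [[0.08,0.9,0],0,-1],
    [[0.04,0.7,0],0,-1],
    [[0,0.4,0],0,-1],
    [[0,0,0],0,-1],
    [[0,0,0],0,-1],
    [[0,0,0],0,-1]
  ]
}}

```text
time_s: 39.58
position: [0.4279, -0.0759, 0.1027]
eef_rot: [[-0.998, 0.069, -0.001], [0.069, 0.998, -0.0], [0.001, -0.0, -1.0]]
force: [-0.1, -0.8, -0.6]
finger_gap: 0.0206
gripper_force: 30.0
```

```bash
python3 - <<'E'
from h import *
np.set_printoptions(precision=4,suppress=True)
s=readout.read_state();print(s["position"],s["finger_gap"]); im,d=snap("side"); P=cloud("side",d).reshape(-1,3)
q=P[(np.hypot(P[:,0]-.428,P[:,1]+.075)<.06)&(P[:,2]>.005)&(P[:,2]<.04)];print("tin",len(q),np.percentile(q,[0,50,100],axis=0))
q=P[(np.hypot(P[:,0]-.428,P[:,1]+.075)<.06)&(P[:,2]>.088)&(P[:,2]<.099)];print("lid",len(q),np.percentile(q,[0,50,100],axis=0))
cv2.imwrite("pics/c8.png",cv2.resize(im[130:260,250:410],None,fx=4,fy=4))
E
```

```text
[ 0.4279 -0.0759  0.1027] 0.02064721520811138
tin 425 [[ 0.3945 -0.1111  0.005 ]
 [ 0.4234 -0.0484  0.0257]
 [ 0.4572 -0.0391  0.04  ]]
lid 188 [[ 0.396  -0.1021  0.0882]
 [ 0.4195 -0.0608  0.0963]
 [ 0.4562 -0.0431  0.0986]]
```

View pics/c8.png

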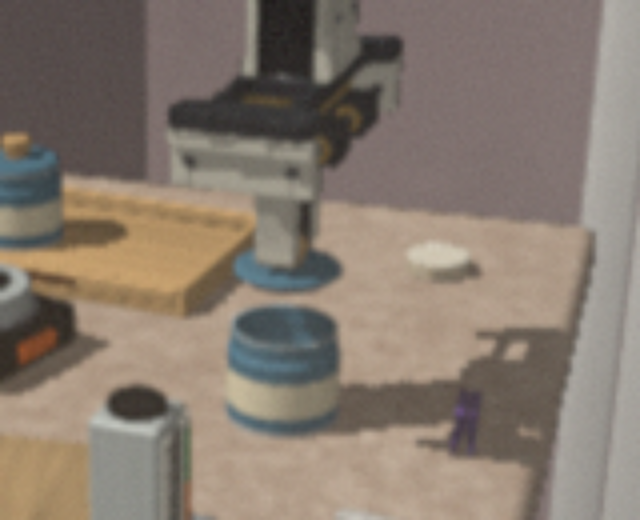

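The held lid at crop (288,268) is level, and its centre lines up with the tin at (284,325) in the depth data (x 0.4261 against 0.4259).

Request:
{"api": "arm_command", "payload": {
  "targets": [
    [[0,0,-0.5],0,-1],
    [[0,0,-0.5],0,-1],
    [[0,0,-0.3],0,-1],
    [[0,0,-0.2],0,-1],
    [[0,0,-0.2],0,-1],
    [[0,0,-0.1],0,-1],
    [[0,0,0],0,-1],
    [[0,0,0],0,-1]
  ]
}}

```text
time_s: 40.3
position: [0.4282, -0.0759, 0.0677]
eef_rot: [[-0.998, 0.069, -0.0], [0.069, 0.998, -0.0], [0.0, -0.0, -1.0]]
force: [-2.4, -0.4, 7.4]
finger_gap: 0.0211
gripper_force: 30.0
```

Request:
{"api": "arm_command", "payload": {
  "targets": [
    [[0,0,0],0,-0.3],
    [[0,0,0],0,0],
    [[0,0,0],0,1],
    [[0,0,0],0,1],
    [[0,0,0],0,1],
    [[0,0,0],0,1],
    [[0,0,0],0,1],
    [[0,0,0],0,1]
  ]
}}

```text
time_s: 40.97
position: [0.4283, -0.0756, 0.0671]
eef_rot: [[-0.998, 0.069, -0.0], [0.069, 0.998, 0.0], [0.0, 0.0, -1.0]]
force: [-0.9, 0.4, -0.4]
finger_gap: 0.0685
gripper_force: 0.0
```

```bash
python3 - <<'E'
from h import *
np.set_printoptions(precision=4,suppress=True)
s=readout.read_state();print(s["position"],s["finger_gap"],s["force"]); im,d=snap("side"); P=cloud("side",d).reshape(-1,3)
q=P[(np.hypot(P[:,0]-.428,P[:,1]+.075)<.04)&(P[:,2]>.005)&(P[:,2]<.095)];print("tin",len(q),np.percentile(q,[0,50,100],axis=0))
cv2.imwrite("pics/c9.png",cv2.resize(im[130:260,250:410],None,fx=4,fy=4))
E
```

```text
[ 0.4283 -0.0756  0.0671] 0.06851864189739183 [-0.9089  0.3563 -0.3779]
tin 799 [[ 0.3947 -0.1141  0.0051]
 [ 0.42   -0.0512  0.0421]
 [ 0.4615 -0.0388  0.0941]]
```

View pics/c9.png

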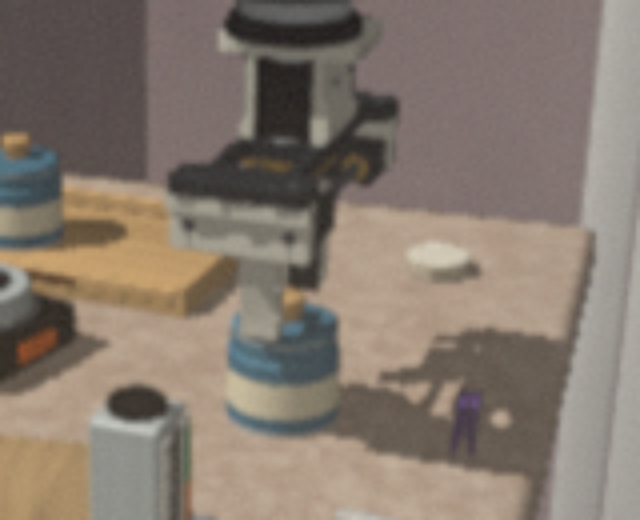

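The lid is seated on the tin, with its knob at crop (292,305), and the fingers are opening round it.

Request:
{"api": "arm_command", "payload": {
  "targets": [
    [[0,0,0],0,1],
    [[0,0,0],0,1],
    [[0,0,0],0,1],
    [[0,0,-0.6],0,1],
    [[0,0,-0.6],0,1],
    [[0,0,-0.6],0,1],
    [[0,0,-0.45],0,1],
    [[0,0,-0.2],0,1],
    [[0,0,0],0,1],
    [[0,0,0],0,1]
  ]
}}

```text
time_s: 41.85
position: [0.4283, -0.0756, 0.0183]
eef_rot: [[-0.998, 0.069, -0.0], [0.069, 0.998, -0.0], [0.0, -0.0, -1.0]]
force: [0.3, 0.4, 0.6]
finger_gap: 0.0876
gripper_force: 0.0
```

Request:
{"api": "arm_command", "payload": {
  "targets": [
    [[0,0,0],0,0.65],
    [[0,0,0],0,0.6],
    [[0,0,0],0,0.5],
    [[0,0,0],0,-1],
    [[0,0,0],0,-1],
    [[0,0,0],0,-1],
    [[0,0,0],0,-1],
    [[0,0,0],0,-1]
  ]
}}

```text
time_s: 42.52
position: [0.4285, -0.0755, 0.0185]
eef_rot: [[-0.998, 0.069, 0.001], [0.069, 0.998, 0.0], [-0.001, 0.0, -1.0]]
force: [-1.4, 0.5, 6.4]
finger_gap: 0.0669
gripper_force: 30.0
```

Request:
{"api": "arm_command", "payload": {
  "targets": [
    [[0,0,0.3],0,-1],
    [[0,0,0.7],0,-1],
    [[0,0,0.9],0,-1],
    [[0,0,0.9],0,-1],
    [[0,0,0.6],0,-1],
    [[0,0,0.2],0,-1],
    [[0.3,-0.05,0],0,-1],
    [[0.6,-0.08,0],0,-1],
    [[0.9,-0.12,0],0,-1],
    [[0.9,-0.12,0],0,-1]
  ]
}}

```text
time_s: 43.35
position: [0.4832, -0.0833, 0.0891]
eef_rot: [[-0.998, 0.069, -0.001], [0.069, 0.998, -0.0], [0.001, -0.0, -1.0]]
force: [0.3, 0.3, -2.6]
finger_gap: 0.0669
gripper_force: 30.0
```

Request:
{"api": "arm_command", "payload": {
  "targets": [
    [[0.9,-0.12,0],0,-1],
    [[0.9,-0.12,0],0,-1],
    [[0.9,-0.12,0],0,-1],
    [[0.9,-0.12,0],0,-1],
    [[0.9,-0.12,0],0,-1],
    [[0.9,-0.12,0],0,-1],
    [[0.9,-0.12,0],0,-1],
    [[0.6,-0.08,0],0,-1],
    [[0.5,-0.05,0],0,-1],
    [[0,0,0],0,-1]
  ]
}}

```text
time_s: 44.18
position: [0.632, -0.1029, 0.0879]
eef_rot: [[-0.998, 0.069, -0.002], [0.069, 0.998, -0.001], [0.002, -0.001, -1.0]]
force: [0.4, 0.7, -3.2]
finger_gap: 0.0665
gripper_force: 30.0
```

Request:
{"api": "arm_command", "payload": {
  "targets": [
    [[0.2,0,0],0,-1],
    [[0,0,0],0,-1],
    [[0,0,0],0,-1]
  ]
}}

```text
time_s: 44.43
position: [0.6338, -0.1024, 0.0898]
eef_rot: [[-0.998, 0.069, -0.001], [0.069, 0.998, 0.0], [0.001, -0.0, -1.0]]
force: [-1.2, -0.1, -3.3]
finger_gap: 0.0665
gripper_force: 30.0
```

Request:
{"api": "arm_command", "payload": {
  "targets": [
    [[0.2,0,-0.4],0,-1],
    [[0,0,-0.4],0,-1],
    [[0,0,-0.2],0,-1],
    [[0,0,-0.2],0,-1],
    [[0,0,-0.1],0,-1],
    [[0,0,-0.1],0,-1],
    [[0,0,-0.05],0,-1],
    [[0,0,0],0,-1]
  ]
}}

```text
time_s: 45.1
position: [0.6376, -0.1023, 0.0618]
eef_rot: [[-0.998, 0.069, -0.001], [0.069, 0.998, -0.0], [0.001, -0.0, -1.0]]
force: [-6.1, 1.9, 7.9]
finger_gap: 0.0668
gripper_force: 30.0
```

Request:
{"api": "arm_command", "payload": {
  "targets": [
    [[0,0,-0.1],0,-1],
    [[0,0,-0.1],0,-1],
    [[0,0,0],0,-1],
    [[0,0,0],0,-1]
  ]
}}

```text
time_s: 45.43
position: [0.638, -0.1023, 0.0605]
eef_rot: [[-0.998, 0.068, 0.001], [0.068, 0.998, -0.0], [-0.001, -0.0, -1.0]]
force: [-11.2, 5.4, 23.7]
finger_gap: 0.0665
gripper_force: 30.0
```

Request:
{"api": "arm_command", "payload": {
  "targets": [
    [[0,0,0],0,-1],
    [[0,0,0],0,-1],
    [[0,0,0],0,-1],
    [[0,0,0],0,-1],
    [[0,0,0],0,-1],
    [[0,0,0],0,-1]
  ]
}}

```text
time_s: 45.93
position: [0.6379, -0.1024, 0.0604]
eef_rot: [[-0.998, 0.068, 0.001], [0.068, 0.998, -0.0], [-0.001, -0.0, -1.0]]
force: [-11.8, 4.0, 23.9]
finger_gap: 0.067
gripper_force: 30.0
```

```bash
python3 - <<'E'
from h import *
np.set_printoptions(precision=4,suppress=True)
s=readout.read_state();print(s["position"],s["finger_gap"],s["force"]); im,d=snap("side")
cv2.imwrite("pics/c10.png",cv2.resize(im[100:240,200:340],None,fx=4,fy=4))
E
```

```text
[ 0.6379 -0.1024  0.0604] 0.06697605546051376 [-11.792    4.0187  23.8708]
```

View pics/c10.png

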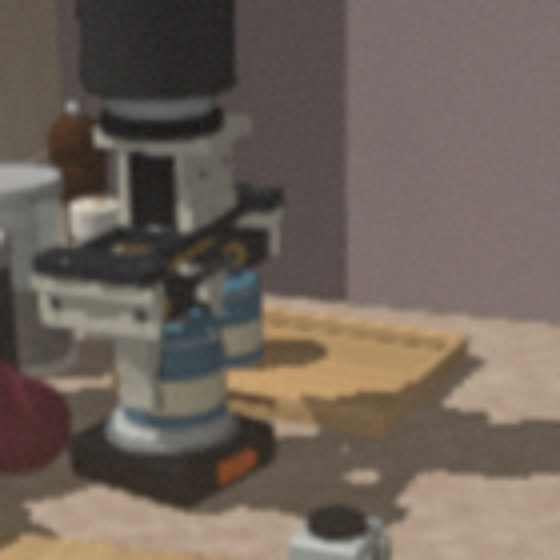

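The tin sits upright on the stamp at crop (190,375), with the plate pressed down to its stop (about 24 N at the wrist) and held for over 0.5 s. Next it goes to the tray.

Request:
{"api": "arm_command", "payload": {
  "targets": [
    [[0,0,0.2],0,-1],
    [[0,0,0.4],0,-1],
    [[0,0,0.5],0,-1],
    [[0,0,0.5],0,-1],
    [[0,0,0.2],0,-1],
    [[-0.2,-0.3,0],0,-1],
    [[-0.4,-0.6,0],0,-1],
    [[-0.4,-0.9,0],0,-1],
    [[-0.4,-0.9,0],0,-1],
    [[-0.4,-0.9,0],0,-1]
  ]
}}

```text
time_s: 46.82
position: [0.6006, -0.1757, 0.0923]
eef_rot: [[-0.998, 0.069, -0.002], [0.069, 0.998, 0.0], [0.002, 0.0, -1.0]]
force: [-0.1, -0.8, -2.8]
finger_gap: 0.0667
gripper_force: 30.0
```

Request:
{"api": "arm_command", "payload": {
  "targets": [
    [[-0.4,-0.9,0],0,-1],
    [[-0.4,-0.9,0],0,-1],
    [[-0.4,-0.9,0],0,-1],
    [[-0.3,-0.9,0],0,-1],
    [[-0.1,-0.9,0],0,-1],
    [[0,-0.6,0],0,-1],
    [[0,-0.3,0],0,-1],
    [[0,0,0],0,-1],
    [[0,0,0],0,-1]
  ]
}}

```text
time_s: 47.57
position: [0.5699, -0.2824, 0.0927]
eef_rot: [[-0.998, 0.07, -0.001], [0.07, 0.998, 0.0], [0.001, 0.0, -1.0]]
force: [-0.5, 0.5, -2.4]
finger_gap: 0.0666
gripper_force: 30.0
```

Request:
{"api": "arm_command", "payload": {
  "targets": [
    [[0.1,-0.1,-0.5],0,-1],
    [[0,0,-0.8],0,-1],
    [[0,0,-0.8],0,-1],
    [[0,0,-0.5],0,-1],
    [[0,0,-0.3],0,-1],
    [[0,0,-0.2],0,-1],
    [[0,0,-0.1],0,-1],
    [[0,0,-0.1],0,-1],
    [[0,0,0],0,-1]
  ]
}}

```text
time_s: 48.32
position: [0.5725, -0.2844, 0.0273]
eef_rot: [[-0.998, 0.069, 0.0], [0.069, 0.998, -0.0], [-0.0, -0.0, -1.0]]
force: [-0.7, -0.8, -2.3]
finger_gap: 0.0667
gripper_force: 30.0
```

Request:
{"api": "arm_command", "payload": {
  "targets": [
    [[0,0,-0.07],0,-1],
    [[0,0,-0.05],0,-1],
    [[0,0,0],0,-1],
    [[0,0,0],0,-1]
  ]
}}

```text
time_s: 48.65
position: [0.5728, -0.2845, 0.0256]
eef_rot: [[-0.998, 0.069, 0.001], [0.069, 0.998, -0.0], [-0.001, -0.0, -1.0]]
force: [-1.0, 1.4, 4.0]
finger_gap: 0.0668
gripper_force: 30.0
```

Request:
{"api": "arm_command", "payload": {
  "targets": [
    [[0,0,0],0,0.6],
    [[0,0,0],0,0.8],
    [[0,0,0],0,1],
    [[0,0,0],0,1],
    [[0,0,0],0,1],
    [[0,0,0.3],0,1],
    [[0,0,0.7],0,1],
    [[0,0,1],0,1],
    [[0,0,1],0,1],
    [[0,0,1],0,1]
  ]
}}

```text
time_s: 49.48
position: [0.5722, -0.2844, 0.1059]
eef_rot: [[-0.998, 0.069, -0.0], [0.069, 0.998, -0.0], [0.0, -0.0, -1.0]]
force: [-0.3, 0.7, 0.2]
finger_gap: 0.0879
gripper_force: 0.0
```

Request:
{"api": "arm_command", "payload": {
  "targets": [
    [[0,0,1],0,1],
    [[0,0,1],0,1],
    [[0,0,1],0,1],
    [[-0.5,1,0],0,1],
    [[-0.5,1,0],0,1],
    [[-0.5,1,0],0,1],
    [[-0.5,1,0],0,1],
    [[-0.5,1,0],0,1],
    [[-0.5,1,0],0,1],
    [[-0.5,1,0],0,1]
  ]
}}

```text
time_s: 50.32
position: [0.5017, -0.1436, 0.1653]
eef_rot: [[-0.998, 0.069, 0.001], [0.069, 0.998, -0.0], [-0.001, 0.0, -1.0]]
force: [-0.0, -0.6, 0.1]
finger_gap: 0.0878
gripper_force: 0.0
```

Request:
{"api": "arm_command", "payload": {
  "targets": [
    [[0,0.5,0],0,1],
    [[0,0,0],0,1],
    [[0,0,0],0,1],
    [[0,0,0],0,1]
  ]
}}

```text
time_s: 50.65
position: [0.5028, -0.1347, 0.165]
eef_rot: [[-0.998, 0.069, 0.0], [0.069, 0.998, -0.0], [-0.0, -0.0, -1.0]]
force: [0.3, -0.9, -0.5]
finger_gap: 0.0873
gripper_force: 0.0
```

```bash
python3 - <<'E'
from h import *
np.set_printoptions(precision=4,suppress=True)
s=readout.read_state();print(s["position"]); im,d=snap("top","top11.png"); P=cloud("top",d).reshape(-1,3)
def st(n,x,y,rr,lo,hi):
    q=P[(np.hypot(P[:,0]-x,P[:,1]-y)<rr)&(P[:,2]>lo)&(P[:,2]<hi)];print(n,len(q),q.mean(0),np.percentile(q,[2,98],axis=0).ravel())
st("tin flange",.573,-.284,.045,.06,.08);st("knob",.573,-.284,.045,.081,.1)
st("packed",.683,-.292,.045,.06,.08);st("pknob",.683,-.292,.045,.081,.1);st("stamp",.6385,-.1016,.03,.04,.06)
st("gauge",.4,.28,.05,.165,.19);st("gbar",.4,.28,.08,.08,.105)
im2,_=snap("side","side11.png")
E
```

```text
[ 0.5028 -0.1347  0.165 ]<stdin>:5: RuntimeWarning: Mean of empty slice.
  ret = um.true_divide(
Traceback (most recent call last):
IndexError: index -1 is out of bounds for axis 0 with size 0
```

Request:
{"api": "arm_command", "payload": {
  "targets": [
    [[-0.2,1,0.5],0,1],
    [[-0.2,1,0.5],0,1],
    [[-0.2,1,0],0,1],
    [[-0.2,1,0],0,1],
    [[0,1,0],0,1],
    [[0,1,0],0,1],
    [[0,1,0],0,1],
    [[0,1,0],0,1],
    [[0,0,0],0,1],
    [[0,0,0],0,1]
  ]
}}

```text
time_s: 51.53
position: [0.4866, 0.0258, 0.1846]
eef_rot: [[-0.998, 0.068, -0.0], [0.068, 0.998, -0.0], [0.0, -0.0, -1.0]]
force: [0.1, -0.8, 0.3]
finger_gap: 0.0877
gripper_force: 0.0
```

```bash
python3 - <<'E'
from h import *
np.set_printoptions(precision=4,suppress=True)
s=readout.read_state();print(s["position"]); im,d=snap("top","top12.png"); im2,d2=snap("side","side12.png")
for w,dd in(("top",d),("side",d2)):
  P=cloud(w,dd).reshape(-1,3); print(w)
  for n,x,y,rr,lo,hi in(("tin flange",.573,-.284,.045,.062,.075),("knob",.573,-.284,.045,.079,.1),("packed",.683,-.292,.045,.062,.075),("pknob",.683,-.292,.045,.079,.1),("stamp",.6385,-.1016,.03,.04,.06),("gauge",.4,.28,.05,.165,.19),("gbar",.4,.28,.08,.08,.105)):
    q=P[(np.hypot(P[:,0]-x,P[:,1]-y)<rr)&(P[:,2]>lo)&(P[:,2]<hi)]
    if len(q): print(n,len(q),q.mean(0),np.percentile(q,[2,98],axis=0).ravel())
E
```

```text
[0.4866 0.0258 0.1846]
top
tin flange 475 [ 0.5708 -0.2826  0.0702] [ 0.5426 -0.3125  0.0659  0.6005 -0.2553  0.0738]
knob 71 [ 0.5714 -0.2837  0.0854] [ 0.5621 -0.2943  0.0817  0.5809 -0.2741  0.0881]
packed 448 [ 0.6825 -0.2921  0.0702] [ 0.6546 -0.3216  0.0651  0.7123 -0.2646  0.0736]
pknob 71 [ 0.6833 -0.2933  0.0855] [ 0.6736 -0.304   0.0813  0.694  -0.2836  0.0895]
stamp 465 [ 0.6383 -0.1016  0.0511] [ 0.6121 -0.128   0.0476  0.665  -0.0748  0.0543]
side
tin flange 140 [ 0.5679 -0.273   0.0676] [ 0.542  -0.305   0.0627  0.597  -0.2521  0.072 ]
knob 22 [ 0.5706 -0.2792  0.0828] [ 0.562  -0.2917  0.0802  0.5797 -0.2716  0.0856]
packed 131 [ 0.6799 -0.2827  0.0676] [ 0.654  -0.3162  0.0627  0.7104 -0.2617  0.0719]
pknob 21 [ 0.6833 -0.2899  0.0824] [ 0.6748 -0.2994  0.0799  0.6954 -0.2825  0.0847]
stamp 161 [ 0.6384 -0.1008  0.0493] [ 0.6118 -0.1278  0.0478  0.6665 -0.076   0.0509]
gauge 308 [0.3999 0.2872 0.1731] [0.3865 0.2694 0.1653 0.4165 0.296  0.1798]
gbar 764 [0.4002 0.3069 0.0946] [0.3861 0.2268 0.081  0.4181 0.341  0.1037]
```

View pics/side12.png

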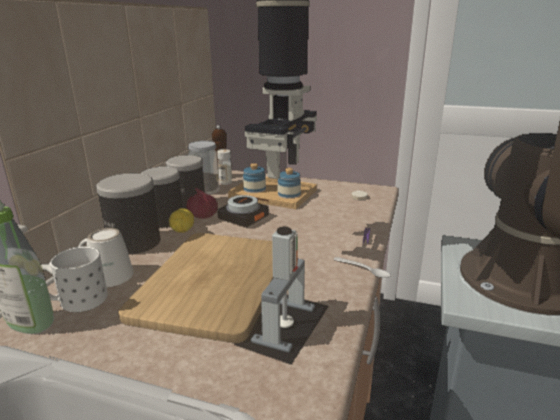

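Both tins stand in the tray at (255,180) and (289,185) with their lids at the same height, the gauge is upright on its mat at (285,290), the stamp plate is up at (243,205), and the arm is clear. I hand the job in.

```bash
python3 -c "
from plant import r
print(r.close_job())"
```

```text
the job is handed in; nothing more can be done
None
```

Job handed in, verdict not returned: three biscuits stacked to about 31 mm by camera depth (pointer not read), so the pad stayed out; the gauge is back on its mat, and the closed tin was pressed on the stamp and stands in the tray beside the packed one.

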